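# Weigh out, mix and hand over sample pots

## Robot

A 6-joint arm with a two-finger parallel gripper is mounted at the origin on the work surface. World frame = base frame: x ahead of the robot, y to its left, z up, the work surface at z = 0. Lengths are in m, angles in degrees, forces in N, time in s.
With the tool pointing down it reaches from about 0.35 to 0.875 m from the base axis. Payload 4.2 kg.
Tool frame: the origin (TCP) lies on the front face of the gripper's body, between the roots of the fingers; the fingertips stand 70 mm ahead of it and the grasp point (between the pads) lies 51 mm ahead of it (r.nose_length is the distance from the TCP to the fingertips, in m); z points along the fingers, y is the direction in which the jaws open and shut (so a half turn about z gives the same grasp; the last joint's range is limited). The gripper opens to 87 mm and grips with 3 to 60 N. Pads are 19 mm wide; open, the fingers measure 117 mm over their backs; the gripper's body (75 mm by 190 mm) begins 51 mm behind the grasp point.
Start: joints at [-61.158, 22.042, 0.453, 0, -68.411, -14.817], TCP at [0.151, -0.606, 0.292] pointing down, gripper open.
Joint ranges: [-179.83, 179.83], [-69.29, 118.12], [-61.27, 80.66], [-181.25, 117.63], [-171.15, -9.14], [-177.46, 177.46]. Speed limits (degrees/s): [159.86, 159.86, 180, 180, 180, 180].

## Interface

Orientations are given as a 3x3 rotation matrix whose columns are the frame's x, y, z axes.
In Python, from station import telemetry, capture, order, r gives the robot as it stands.
- The arm moves only by the tool drive_tool, never from a script. Its argument "series" is a list of rows, each a list of 4 numbers: the shift along the tool's x, y, z as a fraction of full scale, then the turn about the tool's z as a fraction of full scale. In form: [[dx, dy, dz, turn], ...]. A call has 1 to 10 rows; each row is the pose to reach, as a shift and turn from the pose commanded when the call began, along the tool's axes at that moment; what a row does not reach only later rows make up. Full scale, the value 1, is 0.12 m for a shift and 2 rad for a turn. A row lasts 1/8 s, in which the tool goes at most 62.5 mm and 10.7 degrees, less where a joint would pass 70% of its speed; a pose out of reach is approached as far as the arm can. A call with a number of a shift or a turn outside -1 to 1 is refused whole. A call with a gripper value outside its range is refused whole. "fingers" is the finger opening in mm, from 0 to 87, set as the call begins (left out, the last holds). The fingers move at their own pace and stop on an object; the grip force is fixed at half the most. Time passes only in rows, so rows that repeat a pose let the fingers close. It gives the time, the measured TCP pose, the force and the opening at its end, in the units of the state.
- telemetry.sense(): the state, without advancing time (a new reading comes with each control period).
- capture(name): name is "side" or "top" or "wrist"; returns a dict with "color" (384x512x3 uint8, blue, green, red), "fx", "fy", "cx", "cy" (pixels), "eye" and "attitude" of the camera in the world; the wrist camera has in their place "mount" (4x4, takes a point from camera to tool coordinates, whose origin is the TCP and whose axes are the flange's). Camera axes: x right, y up, looking along -z (the intrinsics and any distortion apply to the point x, -y, -z); pixel columns grow to the right and rows downward; lengths in m; the calibration is good to about 2 mm. A picture is of the moment at which its call begins: read the wrist's pose just before it. There is no depth.
- order.finish_job(): hands the job in, once; it reports no verdict.
The state is a dict: "time_s": time; "joints": joint angles; "joint_velocities": joint speeds; "effort": joint torques, N m; "tcp_pos": TCP position; "ee_rot": TCP orientation; "wrist_force": force on the tool from outside, world axes, zero at the start; "moment": the same for the moment, N m; "gripper_width": opening from 0.0 (shut) to 1.0 (fully open).
Only numpy, scipy, OpenCV 4.12 (cv2) and the standard library are available. Lean on these libraries where they do the work, as an engineer would, in place of code of your own. Each camera call takes 0.05 s, during which the arm holds its last target. There are 200 camera calls.

## Task

Some of the red-capped sample pots on the bench are full and some are empty, and only their weight tells which: lift each one, stand the full ones upright on the mixer's black deck and put the empty ones in the grey bin. When all are sorted, pull the mixer's knob straight out to its on detent, let it run for at least ten seconds with the full pots standing on the deck, then push the knob fully home. Finally stand the full pots upright in the shallow aluminium hand-over tray, and leave the other things on the bench where they are.

Things in the scene. Friction and masses are not known exactly. Their poses are not given: they have to be found in the camera images.
- pot_1: opaque white sample pot with a red screw cap: an upright cylinder 60 mm in diameter, 50 mm high with its cap; origin at the centre of its underside, z up its axis. Three to five of them are present, all alike to look at: a full one weighs 270 to 390 g, an empty one 50 to 75 g. They start standing in a loose row along y in front of the mixer
- pot_2: opaque white sample pot with a red screw cap: an upright cylinder 60 mm in diameter, 50 mm high with its cap; origin at the centre of its underside, z up its axis. Three to five of them are present, all alike to look at: a full one weighs 270 to 390 g, an empty one 50 to 75 g. They start standing in a loose row along y in front of the mixer
- pot_3: opaque white sample pot with a red screw cap: an upright cylinder 60 mm in diameter, 50 mm high with its cap; origin at the centre of its underside, z up its axis. Three to five of them are present, all alike to look at: a full one weighs 270 to 390 g, an empty one 50 to 75 g. They start standing in a loose row along y in front of the mixer
- pot_4: opaque white sample pot with a red screw cap: an upright cylinder 60 mm in diameter, 50 mm high with its cap; origin at the centre of its underside, z up its axis. Three to five of them are present, all alike to look at: a full one weighs 270 to 390 g, an empty one 50 to 75 g. They start standing in a loose row along y in front of the mixer
- pot_5: opaque white sample pot with a red screw cap: an upright cylinder 60 mm in diameter, 50 mm high with its cap; origin at the centre of its underside, z up its axis. Three to five of them are present, all alike to look at: a full one weighs 270 to 390 g, an empty one 50 to 75 g. They start standing in a loose row along y in front of the mixer
- mixer: white vibrating mixer fixed to the bench, 130 mm (its x) by 355 mm (its y) and 35 mm high; origin under its middle at bench level. Towards +y it carries the deck; at -y (mixer y -0.175 to -0.075) is a grey control pod whose top slopes 30 degrees down towards the robot (mixer -x), from 104 mm high at the back to 35 mm at the front. Its shaking is too fine to see
- deck_center (a point): centre of the mixer's black rubber deck, on its surface, 35 mm above the bench; axes as the mixer's. The deck is 120 mm (x) by 240 mm (y) inside a lip 10 mm high and 5 mm thick; three pots stand in a line along y with 80 mm between centres
- knob_grip (a point): centre of the black push-pull knob's head, moving with it. Its z is the pull direction, straight out of the pod's sloping face (30 degrees off vertical, leaning towards mixer -x); y is the mixer's y. Head 32 mm in diameter, 24 mm long, on a 14 mm stem; this point is 26 mm out from the face with the knob in, 46 mm with it out
- knob (a joint): travel of the push-pull knob in m: 0 pushed in (off), 0.020 pulled out to its detent (on). It resists with up to about 7 N until half way and then snaps to the other end; a detent holds it at either end
- empties_bin: grey open plastic bin fixed to the bench, for empty pots: 230 mm (x) by 150 mm (y) outside, 36 mm high, walls and floor 4 mm; origin at the centre of its underside. It stands to one side of the pots, the hand-over tray to the other; they may change places
- handover_tray: shallow aluminium hand-over tray fixed to the bench, for full pots: 230 mm (x) by 150 mm (y) outside, rim 14 mm high, walls and floor 4 mm; origin at the centre of its underside. Three pots stand in a line along x with 75 mm between centres
- tape_roll: cardboard tape roll lying flat, 64 mm across, 19 mm high; not part of the job; origin at its underside
- marker: black marker pen lying down, 110 mm long, 12 mm thick; not part of the job; origin at its underside
- tally_counter: small steel hand tally counter, 44 mm across, 34 mm high; not part of the job; origin at its underside
- stamp: office stamp with a round handle, 60 mm by 36 mm, 62 mm high; not part of the job; origin at its underside
- wash_bottle: green wash bottle, 60 mm across, 150 mm high; not part of the job; origin at its underside
- stapler: blue desk stapler, 130 mm long, 40 mm high; not part of the job; origin at its underside
- reagent_jar: amber glass jar, 56 mm across, 70 mm high; not part of the job; origin at its underside
There are look-alikes about, which are no part of the job. Leave any turquoise or yellow look-alike of the pot_5 alone.

How it is judged (in metres and radians):
On the way, in this order (a step that is already met when the one before it is completed fails the run):
1. every full pot stands on the mixer's deck and every empty one is in the bin, with the knob still in ((((x of pot_1 in the frame of deck_center between -0.055 and 0.055 m and y of pot_1 in the frame of deck_center between -0.115 and 0.115 m and z of pot_1 in the frame of deck_center between -0.006 and 0.005 m and angle between pot_1's own z axis and vertical below 0.12 rad) and contact force between pot_1 and mixer above 1.5 N) or ((x of pot_1 in the frame of empties_bin between -0.111 and 0.111 m and y of pot_1 in the frame of empties_bin between -0.071 and 0.071 m and z of pot_1 in the frame of empties_bin between -0.002 and 0.05 m and linear speed of pot_1 below 0.02 m/s) and contact force between pot_1 and empties_bin below 1.2 N)) and (((x of pot_2 in the frame of deck_center between -0.055 and 0.055 m and y of pot_2 in the frame of deck_center between -0.115 and 0.115 m and z of pot_2 in the frame of deck_center between -0.006 and 0.005 m and angle between pot_2's own z axis and vertical below 0.12 rad) and contact force between pot_2 and mixer above 1.5 N) or ((x of pot_2 in the frame of empties_bin between -0.111 and 0.111 m and y of pot_2 in the frame of empties_bin between -0.071 and 0.071 m and z of pot_2 in the frame of empties_bin between -0.002 and 0.05 m and linear speed of pot_2 below 0.02 m/s) and contact force between pot_2 and empties_bin below 1.2 N)) and (((x of pot_3 in the frame of deck_center between -0.055 and 0.055 m and y of pot_3 in the frame of deck_center between -0.115 and 0.115 m and z of pot_3 in the frame of deck_center between -0.006 and 0.005 m and angle between pot_3's own z axis and vertical below 0.12 rad) and contact force between pot_3 and mixer above 1.5 N) or ((x of pot_3 in the frame of empties_bin between -0.111 and 0.111 m and y of pot_3 in the frame of empties_bin between -0.071 and 0.071 m and z of pot_3 in the frame of empties_bin between -0.002 and 0.05 m and linear speed of pot_3 below 0.02 m/s) and contact force between pot_3 and empties_bin below 1.2 N)) and (((x of pot_4 in the frame of deck_center between -0.055 and 0.055 m and y of pot_4 in the frame of deck_center between -0.115 and 0.115 m and z of pot_4 in the frame of deck_center between -0.006 and 0.005 m and angle between pot_4's own z axis and vertical below 0.12 rad) and contact force between pot_4 and mixer above 1.5 N) or ((x of pot_4 in the frame of empties_bin between -0.111 and 0.111 m and y of pot_4 in the frame of empties_bin between -0.071 and 0.071 m and z of pot_4 in the frame of empties_bin between -0.002 and 0.05 m and linear speed of pot_4 below 0.02 m/s) and contact force between pot_4 and empties_bin below 1.2 N)) and (((x of pot_5 in the frame of deck_center between -0.055 and 0.055 m and y of pot_5 in the frame of deck_center between -0.115 and 0.115 m and z of pot_5 in the frame of deck_center between -0.006 and 0.005 m and angle between pot_5's own z axis and vertical below 0.12 rad) and contact force between pot_5 and mixer above 1.5 N) or ((x of pot_5 in the frame of empties_bin between -0.111 and 0.111 m and y of pot_5 in the frame of empties_bin between -0.071 and 0.071 m and z of pot_5 in the frame of empties_bin between -0.002 and 0.05 m and linear speed of pot_5 below 0.02 m/s) and contact force between pot_5 and empties_bin below 1.2 N)) and value of joint knob below 0.003 m), for 0.2 s.
2. the knob is out at its on detent for 9.5 s while the full pots stand on the deck and the empty ones are in the bin ((((x of pot_1 in the frame of deck_center between -0.055 and 0.055 m and y of pot_1 in the frame of deck_center between -0.115 and 0.115 m and z of pot_1 in the frame of deck_center between -0.006 and 0.005 m and angle between pot_1's own z axis and vertical below 0.12 rad) and contact force between pot_1 and mixer above 1.5 N) or ((x of pot_1 in the frame of empties_bin between -0.111 and 0.111 m and y of pot_1 in the frame of empties_bin between -0.071 and 0.071 m and z of pot_1 in the frame of empties_bin between -0.002 and 0.05 m and linear speed of pot_1 below 0.02 m/s) and contact force between pot_1 and empties_bin below 1.2 N)) and (((x of pot_2 in the frame of deck_center between -0.055 and 0.055 m and y of pot_2 in the frame of deck_center between -0.115 and 0.115 m and z of pot_2 in the frame of deck_center between -0.006 and 0.005 m and angle between pot_2's own z axis and vertical below 0.12 rad) and contact force between pot_2 and mixer above 1.5 N) or ((x of pot_2 in the frame of empties_bin between -0.111 and 0.111 m and y of pot_2 in the frame of empties_bin between -0.071 and 0.071 m and z of pot_2 in the frame of empties_bin between -0.002 and 0.05 m and linear speed of pot_2 below 0.02 m/s) and contact force between pot_2 and empties_bin below 1.2 N)) and (((x of pot_3 in the frame of deck_center between -0.055 and 0.055 m and y of pot_3 in the frame of deck_center between -0.115 and 0.115 m and z of pot_3 in the frame of deck_center between -0.006 and 0.005 m and angle between pot_3's own z axis and vertical below 0.12 rad) and contact force between pot_3 and mixer above 1.5 N) or ((x of pot_3 in the frame of empties_bin between -0.111 and 0.111 m and y of pot_3 in the frame of empties_bin between -0.071 and 0.071 m and z of pot_3 in the frame of empties_bin between -0.002 and 0.05 m and linear speed of pot_3 below 0.02 m/s) and contact force between pot_3 and empties_bin below 1.2 N)) and (((x of pot_4 in the frame of deck_center between -0.055 and 0.055 m and y of pot_4 in the frame of deck_center between -0.115 and 0.115 m and z of pot_4 in the frame of deck_center between -0.006 and 0.005 m and angle between pot_4's own z axis and vertical below 0.12 rad) and contact force between pot_4 and mixer above 1.5 N) or ((x of pot_4 in the frame of empties_bin between -0.111 and 0.111 m and y of pot_4 in the frame of empties_bin between -0.071 and 0.071 m and z of pot_4 in the frame of empties_bin between -0.002 and 0.05 m and linear speed of pot_4 below 0.02 m/s) and contact force between pot_4 and empties_bin below 1.2 N)) and (((x of pot_5 in the frame of deck_center between -0.055 and 0.055 m and y of pot_5 in the frame of deck_center between -0.115 and 0.115 m and z of pot_5 in the frame of deck_center between -0.006 and 0.005 m and angle between pot_5's own z axis and vertical below 0.12 rad) and contact force between pot_5 and mixer above 1.5 N) or ((x of pot_5 in the frame of empties_bin between -0.111 and 0.111 m and y of pot_5 in the frame of empties_bin between -0.071 and 0.071 m and z of pot_5 in the frame of empties_bin between -0.002 and 0.05 m and linear speed of pot_5 below 0.02 m/s) and contact force between pot_5 and empties_bin below 1.2 N)) and value of joint knob above 0.017 m), for 9.5 s.
3. the knob is pushed home with the full pots still on the deck (all of step 1), for 0.2 s.
At the end, for the whole second after the job is handed in: every full pot stands upright (within 7 degrees) and still on the floor of the hand-over tray, every empty pot lies or stands still in the bin, and the knob is in (within 3 mm); a pot counts as full if it presses on what it stands on with over 1.5 N, as empty if with under 1.2 N ((((x of pot_1 in the frame of handover_tray between -0.11 and 0.11 m and y of pot_1 in the frame of handover_tray between -0.07 and 0.07 m and z of pot_1 in the frame of handover_tray between -0.002 and 0.009 m and angle between pot_1's own z axis and vertical below 0.12 rad and linear speed of pot_1 below 0.02 m/s) and contact force between pot_1 and handover_tray above 1.5 N) or ((x of pot_1 in the frame of empties_bin between -0.111 and 0.111 m and y of pot_1 in the frame of empties_bin between -0.071 and 0.071 m and z of pot_1 in the frame of empties_bin between -0.002 and 0.05 m and linear speed of pot_1 below 0.02 m/s) and contact force between pot_1 and empties_bin below 1.2 N)) and (((x of pot_2 in the frame of handover_tray between -0.11 and 0.11 m and y of pot_2 in the frame of handover_tray between -0.07 and 0.07 m and z of pot_2 in the frame of handover_tray between -0.002 and 0.009 m and angle between pot_2's own z axis and vertical below 0.12 rad and linear speed of pot_2 below 0.02 m/s) and contact force between pot_2 and handover_tray above 1.5 N) or ((x of pot_2 in the frame of empties_bin between -0.111 and 0.111 m and y of pot_2 in the frame of empties_bin between -0.071 and 0.071 m and z of pot_2 in the frame of empties_bin between -0.002 and 0.05 m and linear speed of pot_2 below 0.02 m/s) and contact force between pot_2 and empties_bin below 1.2 N)) and (((x of pot_3 in the frame of handover_tray between -0.11 and 0.11 m and y of pot_3 in the frame of handover_tray between -0.07 and 0.07 m and z of pot_3 in the frame of handover_tray between -0.002 and 0.009 m and angle between pot_3's own z axis and vertical below 0.12 rad and linear speed of pot_3 below 0.02 m/s) and contact force between pot_3 and handover_tray above 1.5 N) or ((x of pot_3 in the frame of empties_bin between -0.111 and 0.111 m and y of pot_3 in the frame of empties_bin between -0.071 and 0.071 m and z of pot_3 in the frame of empties_bin between -0.002 and 0.05 m and linear speed of pot_3 below 0.02 m/s) and contact force between pot_3 and empties_bin below 1.2 N)) and (((x of pot_4 in the frame of handover_tray between -0.11 and 0.11 m and y of pot_4 in the frame of handover_tray between -0.07 and 0.07 m and z of pot_4 in the frame of handover_tray between -0.002 and 0.009 m and angle between pot_4's own z axis and vertical below 0.12 rad and linear speed of pot_4 below 0.02 m/s) and contact force between pot_4 and handover_tray above 1.5 N) or ((x of pot_4 in the frame of empties_bin between -0.111 and 0.111 m and y of pot_4 in the frame of empties_bin between -0.071 and 0.071 m and z of pot_4 in the frame of empties_bin between -0.002 and 0.05 m and linear speed of pot_4 below 0.02 m/s) and contact force between pot_4 and empties_bin below 1.2 N)) and (((x of pot_5 in the frame of handover_tray between -0.11 and 0.11 m and y of pot_5 in the frame of handover_tray between -0.07 and 0.07 m and z of pot_5 in the frame of handover_tray between -0.002 and 0.009 m and angle between pot_5's own z axis and vertical below 0.12 rad and linear speed of pot_5 below 0.02 m/s) and contact force between pot_5 and handover_tray above 1.5 N) or ((x of pot_5 in the frame of empties_bin between -0.111 and 0.111 m and y of pot_5 in the frame of empties_bin between -0.071 and 0.071 m and z of pot_5 in the frame of empties_bin between -0.002 and 0.05 m and linear speed of pot_5 below 0.02 m/s) and contact force between pot_5 and empties_bin below 1.2 N)) and value of joint knob below 0.003 m); the robot touches nothing.
It fails at once if a bystander is moved more than 50 mm (distance of any of tape_roll, marker, tally_counter, stamp, wash_bottle, stapler, reagent_jar from where it was at the start of the episode above 0.05 m).
Of pot_1, pot_2, pot_3, pot_4, pot_5 only 3 to 5 are there at a start; the rules pass over those that are not, and their reading is None.
At some moment in a run one of pot_1, pot_2, pot_3, pot_4, pot_5 may be knocked a few centimetres aside while the robot is not near it.
Once in a run the grip may slacken for a moment while it holds something.
It also fails if it takes over 210 s, if anything falls off the work surface, if the arm or the gripper's body presses on something with over 40 N, if the wrist force passes 120 N, or if a joint passes its speed limit or range.

## Working session

There is one attempt and no reset: what is moved stays moved. The work goes in short steps, Python scripts to look and compute and a tool call to move; the robot and the scene stay as the last step left them, time stands still between calls to the robot, and variables do not carry over. Pictures are saved under pics/ and viewed, about 12 in all and at most 16, crops included, and the job is handed in when it is done.

Besides the shell and the picture viewer there is one more tool, called after "Request:" in YAML: its name, and indented under it one key for each argument. drive_tool: Moves the arm, as the interface text tells. Shift numbers are shares of 0.12 m and turn numbers shares of 2 rad, none past 1 either way. Its arguments: {"type":"object","properties":{"series":{"type":"array","items":{"type":"array","items":{"type":"number","minimum":-1,"maximum":1}}},"fingers":{"type":"number"}},"required":["series"]}

```bash
ls; mkdir -p pics; cat > h.py <<'E'
import numpy as np, cv2
from station import telemetry, capture, order, r
E
python3 - <<'E'
from h import *
s=telemetry.sense()
print({k:(np.round(v,3).tolist()) for k,v in s.items()})
for n in ("side","top"):
    c=capture(n); cv2.imwrite(f"pics/{n}0.png",c["color"])
    np.savez(f"{n}0.npz",**{k:np.array(v) for k,v in c.items()})
    print(n,{k:np.round(v,4).tolist() for k,v in c.items() if k!="color"})
E
```

```text
pics
{'time_s': 0.0, 'joints': [-61.155, 22.09, 0.379, -0.029, -68.412, -14.818], 'joint_velocities': [0.126, 0.072, -0.099, -0.076, 0.102, 0.023], 'effort': [0.001, -39.067, 18.741, 4.22, 0.011, -0.0], 'tcp_pos': [0.151, -0.606, 0.291], 'ee_rot': [[-0.97, -0.242, -0.001], [-0.242, 0.97, 0.002], [0.0, 0.002, -1.0]], 'wrist_force': [0.554, -0.126, -0.245], 'moment': [-0.01, -0.031, -0.007], 'gripper_width': 0.997}
side {'fx': 410.9934, 'fy': 410.9934, 'cx': 263.4331, 'cy': 192.9408, 'eye': [0.4662, -0.7949, 0.7745], 'attitude': [[0.9959, 0.0528, -0.0731], [-0.0901, 0.628, -0.773], [0.0051, 0.7764, 0.6302]]}
top {'fx': 498.1812, 'fy': 498.1812, 'cx': 256.0524, 'cy': 191.9042, 'eye': [0.221, 0.0479, 1.5864], 'attitude': [[0.0098, 0.9772, -0.2119], [-0.9999, 0.0107, 0.0031], [0.0053, 0.2119, 0.9773]]}
```

View pics/top0.png

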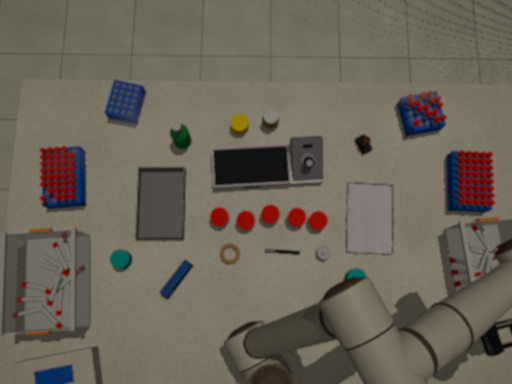

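View pics/side0.png

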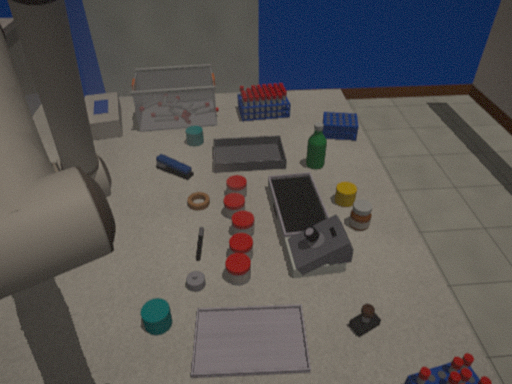

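The top view shows five red-capped pots at (219,217), (245,220), (270,214), (297,217) and (318,221). The mixer is at about (267,162) with its knob at (308,160). The dark grey bin is at (162,203) and the pale tray at (370,218). The side view agrees, and the turquoise and yellow look-alikes there are easy to tell apart by colour.

```bash
cat >> h.py <<'E'
def load(n):
    d=np.load(n,allow_pickle=True); return {k:d[k] for k in d.files}
def ray(c,uv):
    uv=np.atleast_2d(uv).astype(float)
    d=np.c_[(uv[:,0]-c["cx"])/c["fx"],-(uv[:,1]-c["cy"])/c["fy"],-np.ones(len(uv))]@np.array(c["attitude"]).T
    return np.array(c["eye"]),d
def plane(c,uv,z):
    e,d=ray(c,uv); return e+d*((z-e[2])/d[:,2])[:,None]
def tri(c1,u1,c2,u2):
    e1,d1=ray(c1,u1); e2,d2=ray(c2,u2); out=[]
    for a,b in zip(d1,d2):
        t=np.linalg.lstsq(np.c_[a,-b],e2-e1,rcond=None)[0]
        p,q=e1+t[0]*a,e2+t[1]*b; out.append(np.r_[(p+q)/2,np.linalg.norm(p-q)])
    return np.array(out)
def blobs(img,f,lo,hi):
    m=f(cv2.cvtColor(img,cv2.COLOR_BGR2HSV)).astype(np.uint8)
    n,l,st,ce=cv2.connectedComponentsWithStats(m)
    return [(ce[i],st[i]) for i in range(1,n) if lo<st[i,4]<hi],l
red=lambda h:((h[...,0]<8)|(h[...,0]>172))&(h[...,1]>150)&(h[...,2]>90)
def pots(c,lo=120,hi=800):
    b,_=blobs(c["color"],red,lo,hi); return np.array([x[0] for x in b]),[x[1] for x in b]
E
python3 - <<'E'
from h import *
np.set_printoptions(precision=4,suppress=True)
t,s=load("top0.npz"),load("side0.npz")
for c,n in((t,"t"),(s,"s")):
    p,st=pots(c)
    for a,b in zip(p,st): print(n,a,b)
    print(plane(c,p,0.045))
g=cv2.cvtColor(t["color"],cv2.COLOR_BGR2HSV)
gs=cv2.cvtColor(s["color"],cv2.COLOR_BGR2HSV)
for (u,v) in((162,203),(250,165),(370,218),(302,175),(285,165),(218,183),(308,160),(313,185)): print(u,v,t["color"][v,u],g[v,u])
z=np.vstack([cv2.resize(t["color"][125:265,120:400],None,fx=2.8,fy=2.8,interpolation=cv2.INTER_CUBIC)])
cv2.imwrite("pics/topcrop.png",z)
z=cv2.resize(s["color"][130:380,180:380],None,fx=2.4,fy=2.4,interpolation=cv2.INTER_CUBIC); cv2.imwrite("pics/sidecrop.png",z)
E
```

```text
t [269.8902 213.6288] [261 205  19  18 264]
t [218.8566 216.5849] [210 208  18  18 265]
t [296.4887 216.8045] [288 208  18  19 266]
t [245.3585 219.7623] [237 211  18  18 265]
t [317.7245 220.1774] [309 211  19  19 265]
[[ 0.486  -0.0011  0.045 ]
 [ 0.4749  0.1586  0.045 ]
 [ 0.4768 -0.0845  0.045 ]
 [ 0.4658  0.0755  0.045 ]
 [ 0.4669 -0.1509  0.045 ]]
s [236.3495 181.4086] [227 176  19  13 186]
s [233.8248 200.188 ] [224 193  20  15 234]
s [242.4484 218.6263] [232 211  22  17 281]
s [239.004  253.1195] [226 233  27  41 745]
[[ 0.4769  0.1595  0.045 ]
 [ 0.4666  0.0751  0.045 ]
 [ 0.4865 -0.0017  0.045 ]
 [ 0.4722 -0.1221  0.045 ]]
162 203 [71 75 78] [17 23 78]
250 165 [13 16 16] [30 48 16]
370 218 [120 123 131] [  8  21 131]
302 175 [63 63 67] [ 0 15 67]
285 165 [11 16 16] [30 80 16]
218 183 [18 22 21] [38 46 22]
308 160 [79 81 87] [ 8 23 87]
313 185 [68 79 83] [22 46 83]
```

View pics/topcrop.png

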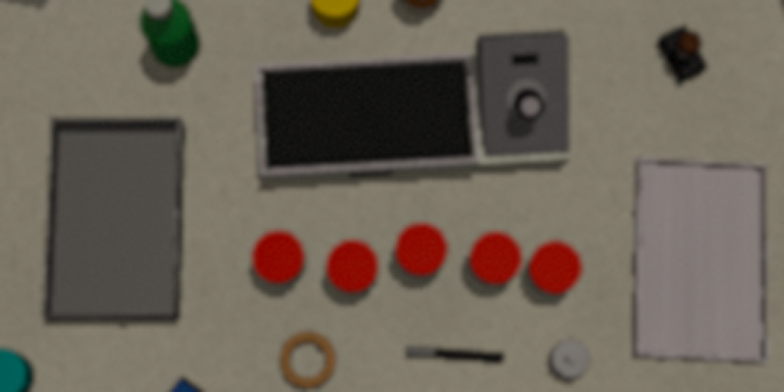

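View pics/sidecrop.png

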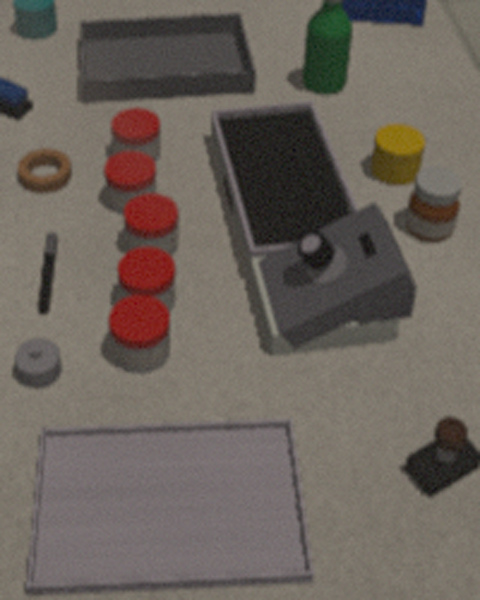

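Both crops are clear. The deck corners sit at crop (262,68), (470,58), (476,160) and (265,172), and the knob's light face is at (529,104) in the top crop and (315,247) in the side crop. None of the look-alikes is red. Next I measure the fixtures and heights from both views.

```bash
cat > geo.py <<'E'
from h import *
np.set_printoptions(precision=4,suppress=True)
t,s=load("top0.npz"),load("side0.npz")
def quad(c,box,f):
    x0,y0,x1,y1=box; im=cv2.resize(cv2.GaussianBlur(c["color"],(0,0),.7)[y0:y1,x0:x1],None,fx=4,fy=4,interpolation=cv2.INTER_LINEAR)
    m=f(im.astype(int)).astype(np.uint8); m=cv2.morphologyEx(m,cv2.MORPH_OPEN,np.ones((5,5)))
    m=cv2.morphologyEx(m,cv2.MORPH_CLOSE,np.ones((9,9)))
    k=max(cv2.findContours(m,cv2.RETR_EXTERNAL,cv2.CHAIN_APPROX_NONE)[0],key=cv2.contourArea)
    h=cv2.convexHull(k)
    q=cv2.approxPolyN(h,4,ensure_convex=True).reshape(-1,2)
    return (q+.5)/4-.5+[x0,y0]
dark=lambda th:(lambda i:i.max(2)<th)
pale=lambda i:(i.min(2)>92)&(i[...,2]-i[...,0]<16)
for n,z,bt,bs,ft,fs in(("deck",.035,(205,138,296,192),(262,168,332,240),dark(40),dark(40)),
  ("bin",.036,(130,160,192,246),(205,130,292,175),dark(97),dark(97)),):
    a=quad(t,bt,ft); b=quad(s,bs,fs)
    A=plane(t,a,z);B=plane(s,b,z)
    print(n,a.round(1).tolist(),b.round(1).tolist()); print(A,A.mean(0));print(B,B.mean(0))
    # match by nearest, triangulate
    j=[np.argmin(np.linalg.norm(B-p,axis=1)) for p in A]; print("tri",tri(t,a,s,b[j]))
print("knob",tri(t,[[120+529.5/2.8,125+104/2.8]],s,[[180+315/2.4,130+246/2.4]]))
# tray corners by eye: crops
tt=np.array([[637,160],[764,167],[763,360],[633,356]])/2.8+[120,125]
ss=np.array([[43,430],[290,424],[309,577],[29,590]])/2.4+[180,130]
print("tray top",plane(t,tt,.014)); print("side",plane(s,ss,.014))
print("traytri",tri(t,tt,s,ss[[1,2,3,0]]))
p,_=pots(t); q,_=pots(s)
print("pots",tri(t,p[[1,3,0]],s,q[:3]))
for nm,u in (("tape",(230,253)),("marker",(282,252)),("tally",(322.5,253.5)),("bottle",(181,140)),("yellow",(240,124)),("jar",(270,120)),("stapl",(177,279))): print(nm,plane(t,[u],.03)[0])
E
python3 geo.py
```

```text
deck [[287.4, 179.4], [215.9, 183.6], [213.9, 150.9], [285.4, 146.9]] [[324.6, 217.4], [289.9, 240.4], [272.1, 180.1], [308.1, 176.6]]
[[ 0.5996 -0.0571  0.035 ]
 [ 0.5831  0.1716  0.035 ]
 [ 0.6921  0.181   0.035 ]
 [ 0.7083 -0.051   0.035 ]] [0.6458 0.0611 0.035 ]
[[ 0.705  -0.0045  0.035 ]
 [ 0.6009 -0.081   0.035 ]
 [ 0.5831  0.17    0.035 ]
 [ 0.6927  0.1782  0.035 ]] [0.6454 0.0657 0.035 ]
tri [[ 0.6052 -0.0586  0.0119  0.0002]
 [ 0.5834  0.1717  0.0337  0.0001]
 [ 0.6931  0.1812  0.0326  0.0006]
 [ 0.6934 -0.0483  0.0765  0.0035]]
bin [[184.1, 241.6], [134.1, 240.6], [137.6, 166.6], [186.1, 166.4]] [[288.6, 168.6], [211.9, 172.6], [211.9, 138.4], [279.6, 134.6]]
[[0.3963 0.2654 0.036 ]
 [0.3978 0.4211 0.036 ]
 [0.6362 0.4245 0.036 ]
 [0.6388 0.2687 0.036 ]] [0.5173 0.3449 0.036 ]
[[0.6397 0.2225 0.036 ]
 [0.4048 0.2213 0.036 ]
 [0.4035 0.4191 0.036 ]
 [0.6364 0.4246 0.036 ]] [0.5211 0.3219 0.036 ]
tri [[ 0.4011  0.2706  0.      0.0014]
 [ 0.4007  0.4221  0.0335  0.0052]
 [ 0.6363  0.4245  0.036   0.0001]
 [ 0.6487  0.274  -0.0013  0.0003]]
knob [[ 0.6415 -0.1205  0.0974  0.0027]]
tray top [[ 0.5977 -0.2537  0.014 ]
 [ 0.591  -0.4008  0.014 ]
 [ 0.3679 -0.3889  0.014 ]
 [ 0.3709 -0.2426  0.014 ]]
side [[ 0.3762 -0.2498  0.014 ]
 [ 0.6004 -0.2628  0.014 ]
 [ 0.5923 -0.4073  0.014 ]
 [ 0.3701 -0.3985  0.014 ]]
traytri [[ 0.6012 -0.2557  0.0036  0.002 ]
 [ 0.5933 -0.4032  0.0057  0.0008]
 [ 0.3688 -0.3922  0.0022  0.0004]
 [ 0.3735 -0.2439  0.0051  0.0035]]
pots [[ 0.4759  0.1587  0.0453  0.002 ]
 [ 0.4662  0.0756  0.0445  0.0008]
 [ 0.4863 -0.0011  0.0444  0.0004]]
tape [0.363  0.1221 0.03  ]
marker [ 0.3678 -0.0398  0.03  ]
tally [ 0.3644 -0.166   0.03  ]
bottle [0.7294 0.2898 0.03  ]
yellow [0.7868 0.098  0.03  ]
jar [ 0.8019 -0.0008  0.03  ]
stapl [0.2816 0.2835 0.03  ]
```

Request:
drive_tool:
  series:
    - [-1,0.88,0,-0.663]
    - [-1,0.88,0,-0.663]
    - [-1,0.88,0,-0.663]
    - [-1,0.88,0,-0.663]
    - [-1,0.88,0,-0.663]
    - [-1,0.88,0,-0.663]
    - [-1,0.88,0,-0.663]
    - [-1,0.88,0,-0.663]
  fingers: 76

```text
time_s: 1.1
tcp_pos: [0.2422, -0.4746, 0.2919]
ee_rot: [[-0.002, -1.0, -0.0], [-1.0, 0.002, 0.001], [-0.001, 0.0, -1.0]]
wrist_force: [-0.2, 0.1, 0.0]
gripper_width: 0.872
```

```bash
cat >> h.py <<'E'
def st():
    s=telemetry.sense(); print("t",s["time_s"],"tcp",np.round(s["tcp_pos"],4),"j",np.round(s["joints"],1),"F",np.round(s["wrist_force"],2),"w",round(s["gripper_width"]*87,1))
    return s
def go(*targets):
    """print shifts (units of .12 m) from current pose to world TCP targets"""
    s=st(); R=np.array(s["ee_rot"])
    for p in targets: print(np.round(R.T@(np.array(p)-s["tcp_pos"])/.12,3))
E
python3 - <<'E'
from h import *
s=st(); print(np.round(s["ee_rot"],4))
E
```

```text
t 1.1 tcp [ 0.2422 -0.4746  0.2919] j [-45.5  13.1 -12.5  -0.  -64.5  45.4] F [-0.17  0.15  0.03] w 75.9
[[-1.5e-03 -1.0e+00 -5.0e-04]
 [-1.0e+00  1.5e-03  7.0e-04]
 [-7.0e-04  5.0e-04 -1.0e+00]]
```

Request:
drive_tool:
  series:
    - [-0.45,-0.31,0,0]
    - [-0.9,-0.62,0,0]
    - [-0.9,-0.62,0,0]

```text
time_s: 1.48
tcp_pos: [0.3181, -0.3644, 0.2924]
ee_rot: [[0.002, -1.0, 0.0], [-1.0, -0.002, 0.0], [-0.0, -0.0, -1.0]]
wrist_force: [-0.3, 1.2, -0.0]
gripper_width: 0.875
```

Request:
drive_tool:
  series:
    - [-0.45,-0.31,0.2,0]
    - [-0.9,-0.62,0.6,0]
    - [-0.9,-0.62,0.8,0]

```text
time_s: 1.85
tcp_pos: [0.3924, -0.2577, 0.1959]
ee_rot: [[-0.001, -1.0, 0.002], [-1.0, 0.001, -0.001], [0.001, -0.002, -1.0]]
wrist_force: [1.1, -0.9, -0.5]
gripper_width: 0.875
```

Request:
drive_tool:
  series:
    - [-0.45,-0.31,0,0]
    - [-0.897,-0.633,0,0]
    - [-0.897,-0.633,0,0]
    - [-0.897,-0.633,0,0]

```text
time_s: 2.35
tcp_pos: [0.4669, -0.1513, 0.1959]
ee_rot: [[-0.001, -1.0, -0.001], [-1.0, 0.001, 0.0], [-0.0, 0.001, -1.0]]
wrist_force: [-0.6, -0.8, -0.1]
gripper_width: 0.877
```

```bash
cat >> h.py <<'E'
def look(z=.045,show=True):
    for n in("top","side"):
        c=capture(n); p,s=pots(c,60); print(n)
        for a,b,q in zip(p,s,plane(c,p,z)): print("  ",np.round(a,1),b[2:5],np.round(q[:2],3))
def wristpots(name=None,z=.045):
    s=telemetry.sense(); c=capture("wrist")
    if name: cv2.imwrite(f"pics/{name}.png",c["color"])
    T=np.eye(4);T[:3,:3]=s["ee_rot"];T[:3,3]=s["tcp_pos"];M=T@np.array(c["mount"])
    c["eye"],c["attitude"]=M[:3,3],M[:3,:3]
    p,q=pots(c,800,60000)
    for a,b,w in zip(p,q,plane(c,p,z) if len(p) else []): print("wr",np.round(a,1),b[2:5],np.round(w[:2],3))
    return c
E
python3 - <<'E'
from h import *
st(); look(); c=wristpots("w1"); print(np.round(c["mount"],3),c["fx"],c["cx"])
E
```

```text
t 2.35 tcp [ 0.4669 -0.1513  0.1959] j [  1.   14.8 -25.8  -0.  -49.5  -1.1] F [-0.61 -0.84 -0.09] w 76.3
top
   [419.4 104.9] [21 11 96] [ 0.855 -0.493]
   [433.8 114.3] [14 12 72] [ 0.822 -0.538]
   [ 55.9 156.3] [ 34  20 365] [0.665 0.686]
   [474.2 167.1] [ 35  33 560] [ 0.644 -0.656]
   [ 61.9 183. ] [ 35  35 379] [0.577 0.659]
   [ 53.9 169.1] [ 27   7 107] [0.623 0.689]
   [ 49.9 186.9] [ 20  13 109] [0.564 0.696]
   [480.4 201.4] [ 27   7 108] [ 0.532 -0.666]
   [218.9 216.6] [ 18  18 264] [0.475 0.159]
   [245.5 220. ] [ 19  19 273] [0.465 0.075]
   [294.8 217.9] [ 12  15 115] [ 0.473 -0.079]
side
   [269.1  90.6] [ 32  16 300] [0.633 0.755]
   [241.9 214.2] [21  7 95] [0.486 0.016]
   [243.4 223.5] [ 20   9 111] [ 0.488 -0.021]
   [240.9 238.1] [ 22  13 177] [ 0.479 -0.072]
   [237.4 268.6] [ 23  10 157] [ 0.466 -0.17 ]
   [468.3 357.7] [10  9 64] [ 0.892 -0.425]
   [458.3 361. ] [10  9 70] [ 0.87 -0.43]
   [425.1 371.5] [ 9 10 70] [ 0.8   -0.444]
   [465.9 372.5] [11 10 72] [ 0.874 -0.452]
   [455.3 376.2] [11 10 80] [ 0.851 -0.457]
wr [256.5 193.2] [  66   65 3318] [ 0.468 -0.153]
wr [246.1 246.9] [ 60  24 987] [ 0.478 -0.099]
[[ 0.001  0.957  0.29   0.08 ]
 [ 1.    -0.001  0.001 -0.   ]
 [ 0.001  0.29  -0.957 -0.093]
 [ 0.     0.     0.     1.   ]] 285.59872642806334 258.1525385164071
```

View pics/w1.png

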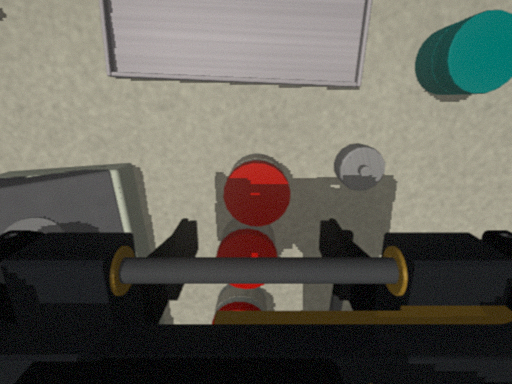

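The wrist view shows pot 5's cap at (256,193), centred between the open fingers, with pot 4 behind it at (246,250). It's clear to descend.

Request:
drive_tool:
  series:
    - [0.01,0,0.4,0]
    - [0.01,0,0.8,0]
    - [0.01,0,0.93,0]
    - [0.01,0,0.93,0]

```text
time_s: 3.0
tcp_pos: [0.4657, -0.1535, 0.0836]
ee_rot: [[-0.002, -1.0, -0.003], [-1.0, 0.002, -0.0], [0.0, 0.003, -1.0]]
wrist_force: [0.6, 0.5, 0.3]
gripper_width: 0.874
```

Request:
drive_tool:
  series:
    - [0,0,0,0]
    - [0,0,0,0]
    - [0,0,0,0]
    - [0,0,0,0]
  fingers: 40

```text
time_s: 3.5
tcp_pos: [0.4676, -0.1525, 0.0857]
ee_rot: [[0.0, -1.0, 0.002], [-1.0, -0.0, -0.0], [0.0, -0.002, -1.0]]
wrist_force: [-0.4, -1.2, 5.4]
gripper_width: 0.687
```

Request:
drive_tool:
  series:
    - [0,0,-0.2,0]
    - [0,0,-0.5,0]
    - [0,0,-0.9,0]
    - [0,0,-0.9,0]
    - [0,0,-0.9,0]
    - [0,0,-0.9,0]

```text
time_s: 4.25
tcp_pos: [0.4662, -0.1523, 0.1913]
ee_rot: [[-0.0, -1.0, -0.003], [-1.0, 0.0, 0.0], [-0.0, 0.003, -1.0]]
wrist_force: [-0.1, -0.3, -0.8]
gripper_width: 0.682
```

```bash
python3 - <<'E'
from h import *
f=[]
for i in range(4): capture("top"); f.append(telemetry.sense()["wrist_force"])
print(np.round(f,2)); st()
E
```

```text
[[ 0.25 -0.   -0.4 ]
 [-0.27 -0.54  0.25]
 [ 0.21 -0.27 -0.74]
 [-0.14  0.14 -0.05]]
t 4.45 tcp [ 0.4668 -0.1523  0.1918] j [  0.9  15.1 -26.   -0.  -49.   -0.9] F [-0.14  0.14 -0.05] w 59.8
```

Pot 5 is empty: its weight is lost in the noise, where a full pot would read over 2.6 N. It goes in the bin's far left slot.

Request:
drive_tool:
  series:
    - [-0.44,-0.08,0,0]
    - [-0.89,-0.17,0,0]

```text
time_s: 4.7
tcp_pos: [0.4876, -0.0449, 0.1923]
ee_rot: [[-0.002, -1.0, -0.001], [-1.0, 0.002, -0.0], [0.0, 0.001, -1.0]]
wrist_force: [0.3, -0.2, -0.8]
gripper_width: 0.681
```

Request:
drive_tool:
  series:
    - [-0.44,-0.08,0,0]
    - [-0.89,-0.17,0,0]

```text
time_s: 4.95
tcp_pos: [0.5079, 0.0629, 0.1924]
ee_rot: [[-0.0, -1.0, -0.0], [-1.0, 0.0, -0.0], [0.0, 0.0, -1.0]]
wrist_force: [1.3, 0.5, -0.3]
gripper_width: 0.684
```

Request:
drive_tool:
  series:
    - [-0.44,-0.08,0,0]
    - [-0.89,-0.17,0,0]

```text
time_s: 5.2
tcp_pos: [0.5283, 0.1698, 0.1922]
ee_rot: [[0.0, -1.0, -0.001], [-1.0, -0.0, -0.001], [0.001, 0.001, -1.0]]
wrist_force: [1.0, 0.3, -0.3]
gripper_width: 0.684
```

Request:
drive_tool:
  series:
    - [-0.44,-0.08,0,0]
    - [-0.89,-0.17,0,0]

```text
time_s: 5.45
tcp_pos: [0.5487, 0.2766, 0.1921]
ee_rot: [[0.0, -1.0, -0.001], [-1.0, -0.0, -0.001], [0.001, 0.001, -1.0]]
wrist_force: [1.4, 0.1, -0.4]
gripper_width: 0.679
```

Request:
drive_tool:
  series:
    - [-0.44,-0.08,0,0]
    - [-0.88,-0.17,0,0]
    - [-0.88,-0.17,0,0]
    - [-0.88,-0.17,0,0]

```text
time_s: 5.95
tcp_pos: [0.5686, 0.3801, 0.1915]
ee_rot: [[0.0, -1.0, -0.002], [-1.0, -0.0, -0.002], [0.002, 0.002, -1.0]]
wrist_force: [0.1, -0.3, 0.2]
gripper_width: 0.683
```

```bash
python3 - <<'E'
from h import *
go((.568,.381,.091)); wristpots("w2")
E
```

```text
t 5.95 tcp [0.5686 0.3801 0.1915] j [ 47.3  32.1   2.1  -0.  -60.2 -47.3] F [ 0.14 -0.3   0.2 ] w 59.4
[-0.009  0.004  0.837]
wr [258.3 233.6] [ 115   54 4768] [0.569 0.417]
wr [258.3 294.7] [  99   27 1954] [0.568 0.483]
```

View pics/w2.png

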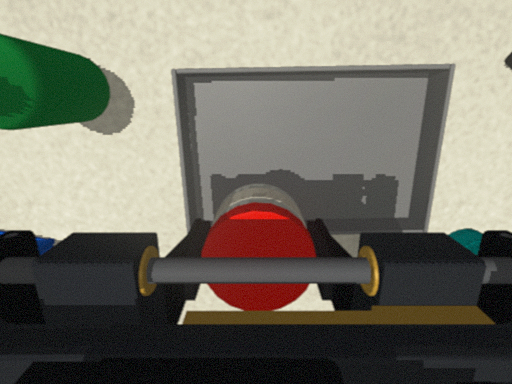

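The wrist view shows the bin's near rim corners at about (174,71) and (453,66), with the pot held over the far part of the bin. I check the bin's position from these corners.

```bash
python3 - <<'E'
from h import *
s=telemetry.sense(); c=capture("wrist"); T=np.eye(4);T[:3,:3]=s["ee_rot"];T[:3,3]=s["tcp_pos"];M=T@np.array(c["mount"]);c["eye"],c["attitude"]=M[:3,3],M[:3,:3]
print(plane(c,[[174,71],[453,66],[194,84],[437,80]],.036).round(4)); print(plane(c,[[194,228],[428,228],[411,222]],.004).round(4))
E
```

```text
[[0.6371 0.2761 0.036 ]
 [0.4117 0.2722 0.036 ]
 [0.6216 0.286  0.036 ]
 [0.4227 0.2828 0.036 ]]
[[0.6377 0.4298 0.004 ]
 [0.3866 0.4296 0.004 ]
 [0.4059 0.4226 0.004 ]]
```

Request:
drive_tool:
  series:
    - [-0.02,-0.04,0.4,0]
    - [-0.02,-0.04,0.7,0]
    - [-0.02,-0.04,0.83,0]
    - [-0.02,-0.04,0.83,0]

```text
time_s: 6.55
tcp_pos: [0.5741, 0.3821, 0.093]
ee_rot: [[-0.001, -1.0, -0.0], [-1.0, 0.001, -0.001], [0.001, 0.0, -1.0]]
wrist_force: [0.3, 0.4, 0.3]
gripper_width: 0.682
```

Request:
drive_tool:
  series:
    - [0,0,0,0]
    - [0,0,0,0]
    - [0,0,0,0]
  fingers: 74

```text
time_s: 6.92
tcp_pos: [0.5741, 0.3832, 0.0942]
ee_rot: [[0.0, -1.0, 0.001], [-1.0, -0.0, 0.001], [-0.001, -0.001, -1.0]]
wrist_force: [-0.3, 0.1, -0.1]
gripper_width: 0.837
```

Request:
drive_tool:
  series:
    - [0,0,-0.3,0]
    - [0,0,-0.83,0]
    - [0,0,-0.83,0]

```text
time_s: 7.3
tcp_pos: [0.5763, 0.3848, 0.2002]
ee_rot: [[0.001, -1.0, 0.011], [-1.0, -0.001, 0.009], [-0.009, -0.011, -1.0]]
wrist_force: [-0.1, 0.4, -0.0]
gripper_width: 0.849
```

Request:
drive_tool:
  series:
    - [0.48,0.1,0,0]
    - [0.97,0.2,0,0]

```text
time_s: 7.55
tcp_pos: [0.5492, 0.2655, 0.1925]
ee_rot: [[0.001, -1.0, 0.0], [-1.0, -0.001, 0.0], [-0.0, -0.0, -1.0]]
wrist_force: [0.6, -0.2, 0.3]
gripper_width: 0.851
```

Request:
drive_tool:
  series:
    - [0.48,0.1,0,0]
    - [0.97,0.2,0,0]

```text
time_s: 7.8
tcp_pos: [0.5252, 0.1484, 0.1928]
ee_rot: [[0.001, -1.0, 0.001], [-1.0, -0.001, 0.0], [-0.0, -0.001, -1.0]]
wrist_force: [1.5, -0.3, 1.5]
gripper_width: 0.85
```

Request:
drive_tool:
  series:
    - [0.48,0.1,0,0]
    - [0.97,0.2,0,0]

```text
time_s: 8.05
tcp_pos: [0.5012, 0.032, 0.193]
ee_rot: [[0.001, -1.0, 0.001], [-1.0, -0.001, 0.0], [-0.0, -0.001, -1.0]]
wrist_force: [1.1, -0.1, -0.5]
gripper_width: 0.855
```

Request:
drive_tool:
  series:
    - [0.48,0.1,0,0]
    - [0.97,0.2,0,0]
    - [0.97,0.2,0,0]
    - [0.97,0.2,0,0]

```text
time_s: 8.55
tcp_pos: [0.478, -0.0829, 0.1929]
ee_rot: [[-0.001, -1.0, 0.001], [-1.0, 0.001, 0.0], [-0.0, -0.001, -1.0]]
wrist_force: [-0.3, 0.3, -0.5]
gripper_width: 0.851
```

```bash
python3 - <<'E'
from h import *
go((.477,-.0845,.084)); look(); wristpots()
E
```

```text
t 8.55 tcp [ 0.478  -0.0829  0.1929] j [  9.4  14.4 -26.8  -0.  -48.7  -9.4] F [-0.3   0.26 -0.53] w 74.0
[0.014 0.009 0.907]
top
   [419.4 104.9] [21 12 96] [ 0.855 -0.493]
   [433.7 114.3] [14 12 71] [ 0.822 -0.538]
   [ 55.8 156.3] [ 34  20 360] [0.665 0.687]
   [462.1 159.5] [ 7 18 82] [ 0.669 -0.619]
   [471.2 164.5] [ 13  19 115] [ 0.653 -0.647]
   [484.8 168.3] [ 12  19 103] [ 0.641 -0.69 ]
   [ 53.8 169.2] [ 27   7 106] [0.623 0.689]
   [ 50.1 176.3] [20  7 79] [0.599 0.698]
   [ 64.7 189. ] [ 21  27 205] [0.558 0.648]
   [148.1 184.4] [ 19  18 279] [0.576 0.386]
   [479.6 180.5] [ 27   7 105] [ 0.6  -0.67]
   [ 50.  186.9] [ 20  13 110] [0.564 0.695]
   [483.9 201.6] [20  6 78] [ 0.532 -0.677]
   [216.4 218.7] [ 17  17 155] [0.468 0.166]
   [270.5 217.2] [ 16  12 118] [ 0.475 -0.003]
side
   [276.6  89.4] [ 18  14 139] [0.665 0.764]
   [263.7  90.9] [14 14 99] [0.611 0.754]
   [263.6 138.2] [ 16  10 125] [0.578 0.391]
   [234.1 203.3] [ 20   8 122] [0.467 0.062]
   [242.7 217.1] [ 22  14 221] [0.487 0.004]
   [240.8 246.8] [ 22  10 154] [ 0.477 -0.102]
   [468.3 357.7] [10  9 64] [ 0.892 -0.425]
   [458.2 361.1] [11  9 68] [ 0.87 -0.43]
   [425.2 371.6] [10 10 70] [ 0.8   -0.444]
   [465.8 372.5] [10 10 71] [ 0.874 -0.452]
   [455.2 376. ] [11  9 77] [ 0.852 -0.457]
wr [259.1 190.5] [  67   67 3471] [ 0.478 -0.086]
wr [249.9 290.6] [ 56  20 829] [0.487 0.018]
```

Pot 5 is in the bin at (0.576, 0.386). Pot 4 is at (0.478, -0.086), so I pick it up next.

Request:
drive_tool:
  series:
    - [0.02,0,0.4,0]
    - [0.02,0,0.8,0]
    - [0.02,0,0.91,0]
    - [0.02,0,0.91,0]

```text
time_s: 9.2
tcp_pos: [0.4783, -0.0845, 0.0833]
ee_rot: [[0.002, -1.0, -0.001], [-1.0, -0.002, -0.0], [0.0, 0.001, -1.0]]
wrist_force: [-0.5, 0.0, 0.4]
gripper_width: 0.849
```

Request:
drive_tool:
  series:
    - [0,0,0,0]
    - [0,0,0,0]
    - [0,0,0,0]
    - [0,0,0,0]
  fingers: 40

```text
time_s: 9.7
tcp_pos: [0.4781, -0.0851, 0.0848]
ee_rot: [[0.0, -1.0, 0.001], [-1.0, -0.0, 0.0], [-0.0, -0.001, -1.0]]
wrist_force: [-3.1, 3.5, 7.6]
gripper_width: 0.688
```

Request:
drive_tool:
  series:
    - [0,0,-0.2,0]
    - [0,0,-0.5,0]
    - [0,0,-0.9,0]
    - [0,0,-0.9,0]
    - [0,0,-0.9,0]
    - [0,0,-0.9,0]

```text
time_s: 10.45
tcp_pos: [0.4767, -0.0853, 0.1898]
ee_rot: [[-0.0, -1.0, -0.004], [-1.0, 0.0, -0.0], [0.0, 0.004, -1.0]]
wrist_force: [-0.1, 0.7, -3.4]
gripper_width: 0.687
```

```bash
cat >> h.py <<'E'
def weigh():
    f=[]
    for i in range(3): capture("top"); f.append(telemetry.sense()["wrist_force"])
    print("Fz",np.round(np.array(f)[:,2],2))
E
python3 - <<'E'
from h import *
weigh(); go((.652,-.020,.125),(.640,.140,.125),(.473,.383,.091))
E
```

```text
Fz [-3.73 -2.37 -3.11]
t 10.6 tcp [ 0.4774 -0.0852  0.1903] j [  9.1  14.7 -26.9  -0.  -48.6  -9.1] F [ 0.06  0.21 -3.11] w 59.5
[-0.544 -1.456  0.54 ]
[-1.877 -1.356  0.54 ]
[-3.902  0.035  0.826]
```

Pot 4 is full, at about -3.1 N. It goes to the deck's right slot.

Request:
drive_tool:
  series:
    - [-0.13,-0.35,0,0]
    - [-0.27,-0.73,0,0]
    - [-0.27,-0.73,0,0]

```text
time_s: 10.98
tcp_pos: [0.5684, -0.0516, 0.1903]
ee_rot: [[0.002, -1.0, 0.001], [-1.0, -0.002, -0.0], [0.0, -0.001, -1.0]]
wrist_force: [-0.5, -1.0, -3.6]
gripper_width: 0.681
```

Request:
drive_tool:
  series:
    - [-0.13,-0.35,0,0]
    - [-0.27,-0.73,0,0]
    - [-0.27,-0.73,0.3,0]
    - [-0.27,-0.73,0.5,0]
    - [-0.27,-0.73,0.565,0]
    - [-0.27,-0.73,0.565,0]
    - [-0.27,-0.73,0.565,0]

```text
time_s: 11.85
tcp_pos: [0.6538, -0.0204, 0.1251]
ee_rot: [[0.0, -1.0, 0.002], [-1.0, -0.0, 0.0], [-0.0, -0.002, -1.0]]
wrist_force: [-0.2, 0.1, -2.6]
gripper_width: 0.681
```

```bash
python3 - <<'E'
from h import *
weigh(); go((.652,-.020,.1195))
E
```

```text
Fz [-3.63 -3.11 -3.17]
t 12.0 tcp [ 0.6535 -0.0203  0.1249] j [ 12.4  33.3  -6.7   0.  -49.9 -12.4] F [ 0.24 -0.04 -3.17] w 59.3
[-0.003  0.013  0.045]
```

Request:
drive_tool:
  series:
    - [0,0,0.03,0]
    - [0,0,0.045,0]
    - [0,0,0.045,0]

```text
time_s: 12.38
tcp_pos: [0.6532, -0.0203, 0.1199]
ee_rot: [[0.0, -1.0, 0.001], [-1.0, -0.0, -0.0], [0.0, -0.001, -1.0]]
wrist_force: [-2.1, 1.5, 5.2]
gripper_width: 0.681
```

Request:
drive_tool:
  series:
    - [0,0,0,0]
    - [0,0,0,0]
    - [0,0,0,0]
  fingers: 74

```text
time_s: 12.75
tcp_pos: [0.6532, -0.0204, 0.1181]
ee_rot: [[0.0, -1.0, 0.0], [-1.0, -0.0, -0.0], [0.0, -0.0, -1.0]]
wrist_force: [-0.5, -0.7, 0.7]
gripper_width: 0.837
```

Request:
drive_tool:
  series:
    - [0,0,-0.2,0]
    - [0,0,-0.6,0]
    - [0,0,-0.6,0]

```text
time_s: 13.12
tcp_pos: [0.6555, -0.0202, 0.195]
ee_rot: [[0.001, -1.0, 0.01], [-1.0, -0.001, 0.001], [-0.001, -0.01, -1.0]]
wrist_force: [0.4, 0.2, -0.3]
gripper_width: 0.851
```

Request:
drive_tool:
  series:
    - [-0.04,0.35,0,0]
    - [-0.08,0.7,0,0]
    - [-0.08,0.7,0,0]

```text
time_s: 13.5
tcp_pos: [0.566, -0.0109, 0.1897]
ee_rot: [[0.0, -1.0, -0.003], [-1.0, -0.0, -0.0], [0.0, 0.003, -1.0]]
wrist_force: [-0.1, 0.2, -0.1]
gripper_width: 0.851
```

Request:
drive_tool:
  series:
    - [-0.04,0.35,0,0]
    - [-0.08,0.7,0,0]
    - [-0.08,0.7,0,0]
    - [-0.08,0.7,0,0]

```text
time_s: 14.0
tcp_pos: [0.4864, -0.0009, 0.1906]
ee_rot: [[0.0, -1.0, 0.002], [-1.0, -0.0, 0.0], [-0.0, -0.002, -1.0]]
wrist_force: [0.2, -0.6, 0.1]
gripper_width: 0.851
```

```bash
python3 - <<'E'
from h import *
go((.486,-.001,.084)); wristpots(); look(.08)
E
```

```text
t 14.0 tcp [ 0.4864 -0.0009  0.1906] j [ 19.1  14.7 -26.9   0.  -48.3 -19.1] F [ 0.18 -0.61  0.06] w 74.1
[0.001 0.005 0.888]
wr [ 33.3 184.7] [  72   81 4764] [ 0.683 -0.011]
wr [258.4 193.9] [  68   66 3482] [ 0.487 -0.003]
top
   [419.4 104.9] [21 12 97] [ 0.84 -0.48]
   [433.8 114.3] [15 12 70] [ 0.809 -0.525]
   [ 53.2 157.3] [ 34  19 282] [0.652 0.68 ]
   [276.7 157.8] [ 20  16 254] [ 0.658 -0.021]
   [ 53.9 169.1] [ 27   7 106] [0.614 0.674]
   [ 57.8 177.3] [ 21  12 118] [0.588 0.659]
   [148.1 184.4] [ 19  18 280] [0.568 0.378]
   [477.2 180.3] [21  7 84] [ 0.592 -0.646]
   [ 49.9 186.9] [ 20  13 107] [0.557 0.681]
   [ 67.1 192.3] [ 14  13 119] [0.54  0.626]
   [484.  201.6] [20  6 76] [ 0.525 -0.661]
   [242.9 220.3] [ 13  16 143] [0.459 0.082]
side
   [279.6  89. ] [12 13 83] [0.667 0.691]
   [269.2  90.4] [14 14 98] [0.626 0.682]
   [266.2 138.2] [10 10 77] [0.58  0.333]
   [236.3 182.7] [ 19  11 162] [0.476 0.108]
   [235.1 197.5] [ 17  12 126] [0.47  0.044]
   [308.1 209.4] [ 23  18 308] [ 0.655 -0.019]
   [242.9 222.7] [ 20  11 118] [ 0.486 -0.055]
   [468.5 357.6] [10  9 61] [ 0.872 -0.443]
   [458.3 361.1] [10  9 68] [ 0.851 -0.447]
   [425.2 371.5] [10 10 70] [ 0.784 -0.461]
   [466.  372.6] [11 10 70] [ 0.854 -0.469]
   [455.3 376.1] [11 10 77] [ 0.833 -0.473]
```

Request:
drive_tool:
  series:
    - [0.015,0,0.4,0]
    - [0.015,0,0.8,0]
    - [0.015,0,0.89,0]
    - [0.015,0,0.89,0]

```text
time_s: 14.65
tcp_pos: [0.4858, -0.003, 0.0834]
ee_rot: [[0.0, -1.0, -0.0], [-1.0, -0.0, -0.001], [0.001, 0.0, -1.0]]
wrist_force: [0.6, -0.4, 0.9]
gripper_width: 0.853
```

Request:
drive_tool:
  series:
    - [0,0,0,0]
    - [0,0,0,0]
    - [0,0,0,0]
    - [0,0,0,0]
  fingers: 40

```text
time_s: 15.15
tcp_pos: [0.486, -0.0027, 0.0849]
ee_rot: [[0.0, -1.0, 0.003], [-1.0, -0.0, 0.001], [-0.001, -0.003, -1.0]]
wrist_force: [-1.0, -0.2, 6.4]
gripper_width: 0.684
```

Request:
drive_tool:
  series:
    - [0,0,-0.2,0]
    - [0,0,-0.5,0]
    - [0,0,-0.9,0]
    - [0,0,-0.9,0]
    - [0,0,-0.9,0]
    - [0,0,-0.9,0]

```text
time_s: 15.9
tcp_pos: [0.4842, -0.0032, 0.1901]
ee_rot: [[-0.0, -1.0, -0.003], [-1.0, 0.0, -0.001], [0.001, 0.003, -1.0]]
wrist_force: [-0.2, 0.9, -1.5]
gripper_width: 0.68
```

```bash
python3 - <<'E'
from h import *
weigh(); go((.640,.140,.12),(.473,.383,.091),(.646,.060,.12))
E
```

```text
Fz [-0.73  0.1  -1.46]
t 16.05 tcp [ 0.4847 -0.0031  0.1904] j [ 18.9  14.6 -27.   -0.  -48.5 -18.9] F [ 0.07  0.43 -1.46] w 59.2
[-1.193 -1.296  0.583]
[-3.218  0.096  0.826]
[-0.526 -1.346  0.583]
```

Pot 3 is empty, mean -0.7 N. It goes to the second bin slot, then on to pot 2.

Request:
drive_tool:
  series:
    - [-0.4,0.01,0,0]
    - [-0.805,0.02,0,0]

```text
time_s: 16.3
tcp_pos: [0.4826, 0.0942, 0.1909]
ee_rot: [[-0.002, -1.0, -0.001], [-1.0, 0.002, -0.001], [0.001, 0.001, -1.0]]
wrist_force: [1.5, 0.9, 0.3]
gripper_width: 0.68
```

Request:
drive_tool:
  series:
    - [-0.4,0.01,0,0]
    - [-0.805,0.02,0,0]

```text
time_s: 16.55
tcp_pos: [0.48, 0.1917, 0.1909]
ee_rot: [[0.0, -1.0, -0.001], [-1.0, -0.0, -0.001], [0.001, 0.001, -1.0]]
wrist_force: [0.0, 1.2, -1.0]
gripper_width: 0.681
```

Request:
drive_tool:
  series:
    - [-0.4,0.01,0,0]
    - [-0.805,0.02,0,0]

```text
time_s: 16.8
tcp_pos: [0.4775, 0.2883, 0.1908]
ee_rot: [[0.0, -1.0, -0.001], [-1.0, -0.0, -0.001], [0.001, 0.001, -1.0]]
wrist_force: [0.1, 0.1, -0.0]
gripper_width: 0.686
```

Request:
drive_tool:
  series:
    - [-0.4,0.01,0,0]
    - [-0.805,0.03,0,0]
    - [-0.805,0.03,0,0]
    - [-0.805,0.03,0.4,0]
    - [-0.805,0.03,0.7,0]
    - [-0.805,0.03,0.82,0]
    - [-0.805,0.03,0.82,0]

```text
time_s: 17.68
tcp_pos: [0.4743, 0.3827, 0.0923]
ee_rot: [[-0.0, -1.0, -0.001], [-1.0, 0.0, -0.002], [0.002, 0.001, -1.0]]
wrist_force: [1.1, -0.3, -0.2]
gripper_width: 0.684
```

Request:
drive_tool:
  series:
    - [0,0,0,0]
    - [0,0,0,0]
    - [0,0,0,0]
  fingers: 74

```text
time_s: 18.05
tcp_pos: [0.4746, 0.3838, 0.0942]
ee_rot: [[0.0, -1.0, 0.001], [-1.0, -0.0, 0.002], [-0.002, -0.001, -1.0]]
wrist_force: [-0.9, -0.4, -0.7]
gripper_width: 0.836
```

Request:
drive_tool:
  series:
    - [0,0,-0.3,0]
    - [0,0,-0.82,0]
    - [0,0,-0.82,0]

```text
time_s: 18.42
tcp_pos: [0.4764, 0.3857, 0.1981]
ee_rot: [[0.001, -1.0, 0.009], [-1.0, -0.001, 0.01], [-0.01, -0.009, -1.0]]
wrist_force: [-0.1, -0.4, 0.1]
gripper_width: 0.852
```

Request:
drive_tool:
  series:
    - [0.42,0.01,0,0]
    - [0.854,0.02,0,0]

```text
time_s: 18.68
tcp_pos: [0.4714, 0.28, 0.1912]
ee_rot: [[0.001, -1.0, -0.0], [-1.0, -0.001, 0.0], [-0.0, 0.0, -1.0]]
wrist_force: [1.1, -0.9, 0.1]
gripper_width: 0.854
```

Request:
drive_tool:
  series:
    - [0.42,0.01,0,0]
    - [0.854,0.02,0,0]

```text
time_s: 18.92
tcp_pos: [0.469, 0.1769, 0.1914]
ee_rot: [[0.001, -1.0, 0.0], [-1.0, -0.001, 0.0], [-0.0, -0.0, -1.0]]
wrist_force: [0.2, -0.9, 0.3]
gripper_width: 0.855
```

Request:
drive_tool:
  series:
    - [0.42,0.01,0,0]
    - [0.854,0.02,0,0]
    - [0.854,0.02,0,0]
    - [0.854,0.02,0,0]

```text
time_s: 19.42
tcp_pos: [0.4672, 0.076, 0.1916]
ee_rot: [[-0.001, -1.0, 0.001], [-1.0, 0.001, 0.0], [-0.0, -0.001, -1.0]]
wrist_force: [0.4, 0.6, 0.1]
gripper_width: 0.85
```

```bash
python3 - <<'E'
from h import *
go((.466,.0755,.084)); wristpots(); look()
E
```

```text
t 19.425 tcp [0.4672 0.076  0.1916] j [ 29.   13.5 -28.4   0.  -48.1 -29. ] F [0.43 0.58 0.06] w 73.9
[0.004 0.011 0.897]
wr [ 8.1 81.4] [  21   77 1149] [ 0.665 -0.019]
wr [259.1 193.7] [  67   66 3465] [0.467 0.074]
wr [249.1 291.8] [ 59  22 981] [0.477 0.176]
top
   [419.4 104.9] [21 12 96] [ 0.855 -0.493]
   [ 50.5 155.7] [ 20  19 207] [0.667 0.704]
   [276.6 159. ] [ 20  19 294] [ 0.664 -0.022]
   [ 56.5 168.9] [20  7 86] [0.623 0.68 ]
   [148.  184.4] [ 19  18 278] [0.576 0.386]
   [477.3 180.3] [21  7 85] [ 0.601 -0.663]
   [ 66.  186.6] [13 12 85] [0.566 0.645]
   [483.9 201.6] [20  6 77] [ 0.532 -0.678]
   [146.2 215.4] [ 20  18 285] [0.476 0.386]
side
   [263.6  90.8] [14 13 96] [0.61  0.755]
   [274.8  89.7] [14 12 95] [0.657 0.761]
   [236.6 180.6] [ 19  11 157] [0.478 0.164]
   [233.5 203.7] [ 20   7 107] [0.465 0.06 ]
   [308.1 209.3] [ 23  18 305] [0.664 0.02 ]
   [458.3 361. ] [10  9 67] [ 0.87 -0.43]
   [425.2 371.3] [ 9 10 66] [ 0.8   -0.443]
   [465.9 372.4] [10 10 70] [ 0.874 -0.452]
   [455.3 375.9] [11 10 77] [ 0.852 -0.457]
```

Request:
drive_tool:
  series:
    - [0.01,0,0.4,0]
    - [0.01,0,0.8,0]
    - [0.01,0,0.9,0]
    - [0.01,0,0.9,0]

```text
time_s: 20.08
tcp_pos: [0.4674, 0.0754, 0.0834]
ee_rot: [[0.001, -1.0, -0.001], [-1.0, -0.001, -0.001], [0.001, 0.001, -1.0]]
wrist_force: [0.2, 0.1, 0.6]
gripper_width: 0.853
```

Request:
drive_tool:
  series:
    - [0,0,0,0]
    - [0,0,0,0]
    - [0,0,0,0]
    - [0,0,0,0]
  fingers: 40

```text
time_s: 20.58
tcp_pos: [0.4672, 0.075, 0.0847]
ee_rot: [[0.0, -1.0, 0.001], [-1.0, -0.0, 0.001], [-0.001, -0.001, -1.0]]
wrist_force: [-2.5, 1.1, 6.6]
gripper_width: 0.684
```

Request:
drive_tool:
  series:
    - [0,0,-0.2,0]
    - [0,0,-0.5,0]
    - [0,0,-0.9,0]
    - [0,0,-0.9,0]
    - [0,0,-0.9,0]
    - [0,0,-0.9,0]

```text
time_s: 21.32
tcp_pos: [0.466, 0.0743, 0.1898]
ee_rot: [[-0.001, -1.0, -0.004], [-1.0, 0.001, -0.001], [0.001, 0.004, -1.0]]
wrist_force: [-0.5, 0.4, -3.9]
gripper_width: 0.677
```

```bash
python3 - <<'E'
from h import *
weigh(); go((.640,.140,.12),(.573,.311,.091),(.646,.060,.12))
E
```

```text
Fz [-3.23 -3.64 -3.18]
t 21.475 tcp [0.4666 0.0746 0.1903] j [ 28.8  13.5 -28.5  -0.  -48.1 -28.8] F [ 0.45  0.18 -3.18] w 59.3
[-0.546 -1.446  0.582]
[-1.971 -0.888  0.823]
[ 0.121 -1.496  0.582]
```

Pot 2 is full. It goes to the middle deck slot.

Request:
drive_tool:
  series:
    - [0.03,-0.37,0,0]
    - [0.06,-0.75,0,0]
    - [0.06,-0.75,0,0]

```text
time_s: 21.85
tcp_pos: [0.5598, 0.0676, 0.1902]
ee_rot: [[-0.001, -1.0, 0.0], [-1.0, 0.001, -0.0], [0.0, -0.0, -1.0]]
wrist_force: [-1.1, -0.4, -4.1]
gripper_width: 0.684
```

Request:
drive_tool:
  series:
    - [0.03,-0.37,0,0]
    - [0.06,-0.75,0,0]
    - [0.06,-0.75,0.3,0]
    - [0.06,-0.75,0.5,0]
    - [0.06,-0.75,0.59,0]
    - [0.06,-0.75,0.61,0]
    - [0.06,-0.75,0.61,0]
    - [0.06,-0.75,0.61,0]

```text
time_s: 22.85
tcp_pos: [0.6458, 0.0602, 0.1196]
ee_rot: [[0.001, -1.0, -0.003], [-1.0, -0.001, -0.001], [0.001, 0.003, -1.0]]
wrist_force: [-5.8, -0.1, 5.6]
gripper_width: 0.681
```

```bash
python3 - <<'E'
from h import *
weigh(); go((.646,.060,.120))
E
```

```text
Fz [5.83 5.37 6.55]
t 23.0 tcp [0.6458 0.0602 0.1196] j [ 19.6  33.3  -7.6   0.  -49.3 -19.6] F [-5.33  0.98  6.55] w 59.3
[ 0.002 -0.001 -0.003]
```

Request:
drive_tool:
  series:
    - [0,0,0,0]
    - [0,0,0,0]
    - [0,0,0,0]
  fingers: 74

```text
time_s: 23.38
tcp_pos: [0.6478, 0.0606, 0.1185]
ee_rot: [[0.0, -1.0, 0.002], [-1.0, -0.0, 0.0], [-0.0, -0.002, -1.0]]
wrist_force: [-0.3, 0.6, 0.0]
gripper_width: 0.841
```

Request:
drive_tool:
  series:
    - [0,0,-0.2,0]
    - [0,0,-0.59,0]
    - [0,0,-0.59,0]

```text
time_s: 23.75
tcp_pos: [0.6498, 0.061, 0.1939]
ee_rot: [[0.001, -1.0, 0.01], [-1.0, -0.001, 0.002], [-0.002, -0.01, -1.0]]
wrist_force: [0.3, -0.2, 0.6]
gripper_width: 0.849
```

Request:
drive_tool:
  series:
    - [-0.2,0.35,0,0]
    - [-0.41,0.71,0,0]
    - [-0.41,0.71,0,0]

```text
time_s: 24.12
tcp_pos: [0.5593, 0.1106, 0.1887]
ee_rot: [[0.003, -1.0, -0.002], [-1.0, -0.003, -0.0], [0.0, 0.002, -1.0]]
wrist_force: [0.6, 1.1, -0.3]
gripper_width: 0.848
```

Request:
drive_tool:
  series:
    - [-0.2,0.35,0,0]
    - [-0.41,0.71,0,0]
    - [-0.41,0.71,0,0]
    - [-0.41,0.71,0,0]

```text
time_s: 24.62
tcp_pos: [0.4777, 0.1591, 0.1892]
ee_rot: [[0.0, -1.0, 0.001], [-1.0, -0.0, 0.0], [-0.0, -0.001, -1.0]]
wrist_force: [-0.8, 0.4, -0.0]
gripper_width: 0.855
```

```bash
python3 - <<'E'
from h import *
go((.476,.159,.084)); wristpots(); look(.08)
E
```

```text
t 24.625 tcp [0.4777 0.1591 0.1892] j [ 36.9  16.3 -24.7   0.  -48.9 -36.9] F [-0.84  0.42 -0.02] w 74.4
[0.001 0.015 0.877]
wr [18.6 72.4] [  45   97 3389] [0.664 0.058]
wr [260.2 194.7] [  68   66 3523] [0.476 0.158]
top
   [419.4 104.9] [21 11 95] [ 0.84 -0.48]
   [ 49.  152.9] [20 13 94] [0.666 0.694]
   [276.6 158.9] [ 20  19 293] [ 0.654 -0.021]
   [ 54.  159.9] [13 13 86] [0.643 0.677]
   [250.9 161. ] [ 19  19 295] [0.647 0.06 ]
   [ 56.4 168.9] [20  7 84] [0.614 0.666]
   [148.1 184.4] [ 19  18 279] [0.568 0.378]
   [483.7 201.5] [20  6 76] [ 0.525 -0.66 ]
   [142.4 210.4] [14 11 66] [0.486 0.391]
side
   [236.  184.9] [17  6 68] [0.475 0.098]
   [300.1 189.7] [ 21  15 254] [0.647 0.062]
   [308.1 209.4] [ 23  17 301] [ 0.655 -0.019]
   [458.3 361. ] [10  9 65] [ 0.851 -0.447]
   [425.1 371.2] [ 9 10 65] [ 0.784 -0.46 ]
   [466.  372.5] [11 10 68] [ 0.855 -0.469]
   [455.4 376. ] [10 10 74] [ 0.833 -0.473]
```

Request:
drive_tool:
  series:
    - [0.01,0.01,0.4,0]
    - [0.01,0.01,0.8,0]
    - [0.01,0.01,0.88,0]
    - [0.01,0.01,0.88,0]

```text
time_s: 25.28
tcp_pos: [0.4763, 0.1575, 0.0835]
ee_rot: [[-0.0, -1.0, 0.0], [-1.0, 0.0, -0.0], [0.0, -0.0, -1.0]]
wrist_force: [-0.1, 0.5, 0.1]
gripper_width: 0.853
```

Request:
drive_tool:
  series:
    - [0,0,0,0]
    - [0,0,0,0]
    - [0,0,0,0]
    - [0,0,0,0]
  fingers: 40

```text
time_s: 25.78
tcp_pos: [0.4762, 0.1581, 0.0849]
ee_rot: [[0.001, -1.0, 0.002], [-1.0, -0.001, 0.001], [-0.001, -0.002, -1.0]]
wrist_force: [-1.6, -0.2, 6.4]
gripper_width: 0.683
```

Request:
drive_tool:
  series:
    - [0,0,-0.2,0]
    - [0,0,-0.5,0]
    - [0,0,-0.9,0]
    - [0,0,-0.9,0]
    - [0,0,-0.9,0]
    - [0,0,-0.9,0]

```text
time_s: 26.52
tcp_pos: [0.4744, 0.157, 0.1896]
ee_rot: [[-0.0, -1.0, -0.004], [-1.0, 0.0, -0.002], [0.002, 0.004, -1.0]]
wrist_force: [-0.8, 0.2, -3.7]
gripper_width: 0.684
```

```bash
python3 - <<'E'
from h import *
weigh(); go((.640,.140,.12),(.573,.311,.091))
E
```

```text
Fz [-3.74 -4.26 -2.95]
t 26.675 tcp [0.475  0.1573 0.1902] j [ 36.9  16.1 -24.9  -0.  -49.2 -36.9] F [ 0.8  -0.36 -2.95] w 59.5
[ 0.143 -1.376  0.582]
[-1.282 -0.818  0.823]
```

Pot 1 is full. It goes to the left deck slot.

Request:
drive_tool:
  series:
    - [0.03,-0.34,0,0]
    - [0.07,-0.69,0,0]
    - [0.07,-0.69,0,0]

```text
time_s: 27.05
tcp_pos: [0.5606, 0.149, 0.1902]
ee_rot: [[-0.002, -1.0, 0.0], [-1.0, 0.002, -0.0], [0.0, -0.0, -1.0]]
wrist_force: [-1.1, 0.4, -2.9]
gripper_width: 0.68
```

Request:
drive_tool:
  series:
    - [0.03,-0.34,0,0]
    - [0.07,-0.69,0,0]
    - [0.07,-0.69,0.3,0]
    - [0.07,-0.69,0.5,0]
    - [0.07,-0.69,0.59,0]
    - [0.07,-0.69,0.61,0]
    - [0.07,-0.69,0.61,0]
    - [0.07,-0.69,0.61,0]

```text
time_s: 28.05
tcp_pos: [0.6398, 0.1405, 0.1197]
ee_rot: [[0.001, -1.0, -0.003], [-1.0, -0.001, -0.001], [0.001, 0.003, -1.0]]
wrist_force: [-5.8, 0.1, 6.5]
gripper_width: 0.681
```

```bash
python3 - <<'E'
from h import *
weigh(); go((.640,.140,.120))
E
```

```text
Fz [6.11 6.42 6.63]
t 28.2 tcp [0.6398 0.1405 0.1197] j [ 26.5  33.9  -6.5   0.  -49.8 -26.5] F [-5.07 -1.18  6.63] w 59.7
[ 0.004 -0.001 -0.002]
```

Request:
drive_tool:
  series:
    - [0,0,0,0]
    - [0,0,0,0]
    - [0,0,0,0]
  fingers: 74

```text
time_s: 28.58
tcp_pos: [0.6417, 0.1411, 0.1185]
ee_rot: [[0.0, -1.0, 0.002], [-1.0, -0.0, 0.001], [-0.001, -0.002, -1.0]]
wrist_force: [0.1, -0.8, 0.6]
gripper_width: 0.84
```

Request:
drive_tool:
  series:
    - [0,0,-0.2,0]
    - [0,0,-0.5,0]
    - [0,0,-0.85,0]
    - [0,0,-0.85,0]

```text
time_s: 29.08
tcp_pos: [0.6433, 0.1415, 0.2249]
ee_rot: [[0.001, -1.0, 0.009], [-1.0, -0.001, 0.003], [-0.003, -0.009, -1.0]]
wrist_force: [-0.2, 0.5, 0.2]
gripper_width: 0.852
```

Request:
drive_tool:
  series:
    - [0.36,0,0,0]
    - [0.72,0,0,0]
    - [0.72,0,0,0]

```text
time_s: 29.45
tcp_pos: [0.6407, 0.0519, 0.2193]
ee_rot: [[-0.004, -1.0, -0.002], [-1.0, 0.004, -0.0], [0.0, 0.002, -1.0]]
wrist_force: [0.6, 0.9, -0.5]
gripper_width: 0.848
```

Request:
drive_tool:
  series:
    - [0.36,0,0,0]
    - [0.72,0,0,0]
    - [0.72,0,0,0]

```text
time_s: 29.82
tcp_pos: [0.6409, -0.0337, 0.2194]
ee_rot: [[-0.003, -1.0, -0.001], [-1.0, 0.003, -0.0], [0.0, 0.001, -1.0]]
wrist_force: [0.1, 0.3, 0.1]
gripper_width: 0.852
```

Request:
drive_tool:
  series:
    - [0.36,0,0,0.3]
    - [0.72,0,0,0.75]
    - [0.72,0,0,0.75]
    - [0.72,0,0,0.75]
    - [0.72,0,0,0.75]
    - [0.72,0,0,0.75]
    - [0.72,0,0,0.75]
    - [0.72,0,0,0.75]
    - [0.72,0,0,0.75]
    - [0.72,0,0,0.75]
  fingers: 60

```text
time_s: 31.08
tcp_pos: [0.6413, -0.1176, 0.22]
ee_rot: [[-0.997, -0.074, -0.0], [-0.074, 0.997, 0.0], [0.0, 0.0, -1.0]]
wrist_force: [0.1, -0.7, 0.9]
gripper_width: 0.689
```

```bash
python3 - <<'E'
from h import *
s=st(); print(np.round(s["ee_rot"],3)); c=wristpots("w3"); np.savez("w3.npz",**{k:np.array(v) for k,v in c.items()}); look(.08)
E
```

```text
t 31.075 tcp [ 0.6413 -0.1176  0.22  ] j [  3.8  27.7  -1.2  -0.  -61.1 -89.5] F [ 0.14 -0.65  0.89] w 60.0
[[-0.997 -0.074 -0.   ]
 [-0.074  0.997  0.   ]
 [ 0.     0.    -1.   ]]
wr [460.5 213. ] [  78   66 3580] [0.654 0.088]
wr [365.9 214. ] [  72   65 3221] [ 0.663 -0.007]
top
   [419.4 104.9] [21 11 94] [ 0.84 -0.48]
   [ 53.2 157.2] [ 34  19 284] [0.652 0.68 ]
   [462.1 159.5] [ 7 18 81] [ 0.659 -0.604]
   [482.5 153.7] [20  6 61] [ 0.679 -0.67 ]
   [225.1 162.7] [ 19  19 293] [0.64  0.141]
   [471.3 164.4] [ 13  19 113] [ 0.643 -0.632]
   [484.7 168.2] [ 12  19 102] [ 0.631 -0.673]
   [ 56.4 168.9] [21  7 89] [0.614 0.666]
   [ 50.1 176.3] [20  7 78] [0.59  0.684]
   [ 65.9 187.8] [ 14  26 175] [0.554 0.631]
   [148.1 184.4] [ 19  18 279] [0.568 0.378]
   [479.5 180.5] [ 27   7 104] [ 0.592 -0.653]
   [484.  201.7] [20  6 78] [ 0.525 -0.661]
   [146.3 215.5] [ 20  19 291] [0.47  0.378]
side
   [271.1  90.2] [ 29  16 247] [0.633 0.683]
   [233.3 139.6] [ 18  10 138] [0.475 0.334]
   [263.1 138.3] [ 17  10 137] [0.571 0.334]
   [288.  172.8] [ 9 12 75] [0.625 0.142]
   [295.9 190.2] [ 14  15 138] [0.635 0.061]
   [458.2 361. ] [11  9 68] [ 0.851 -0.447]
   [425.1 371.5] [10 10 70] [ 0.784 -0.461]
   [465.8 372.4] [10 10 70] [ 0.854 -0.468]
   [455.3 376.1] [11 11 80] [ 0.833 -0.473]
```

View pics/w3.png

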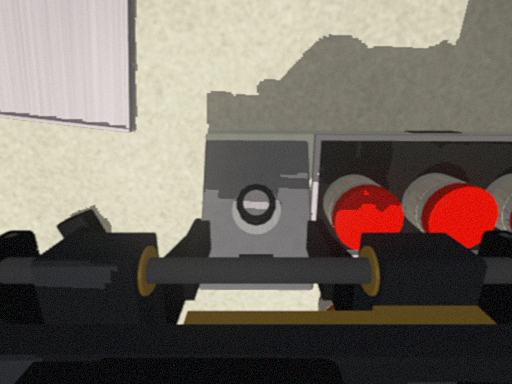

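The wrist view shows the knob end-on as a black ring with a pale centre at (256,204), on the pod's sloping face. The pots on the deck are to its right. I cast its ray for comparison with the earlier estimate.

```bash
python3 - <<'E'
from h import *
c=load("w3.npz"); im=c["color"][170:250,215:305]
m=(im.max(2)<38).astype(np.uint8)
for k in cv2.findContours(m,cv2.RETR_EXTERNAL,cv2.CHAIN_APPROX_NONE)[0]:
    if cv2.contourArea(k)>60:
        x=cv2.boundingRect(k); (cc,r_)=cv2.minEnclosingCircle(k); print(x,np.add(cc,[215,170]),r_)
t,s=load("top0.npz"),load("side0.npz")
u=[[256,204]]
for z in(.085,.0974,.11): print(plane(c,u,z))
print(tri(c,u,t,[[309.1,162.1]]),tri(c,u,s,[[311.2,232.5]]),tri(t,[[309.1,162.1]],s,[[311.2,232.5]]))
z=cv2.resize(c["color"][130:290,200:320],None,fx=3.5,fy=3.5,interpolation=cv2.INTER_CUBIC)
a=cv2.resize(t["color"][140:190,285:335],None,fx=8,fy=8,interpolation=cv2.INTER_CUBIC)
b=cv2.resize(s["color"][210:260,285:335],None,fx=8,fy=8,interpolation=cv2.INTER_CUBIC)
z=cv2.copyMakeBorder(z,0,0,0,0,cv2.BORDER_CONSTANT); o=np.zeros((560,780,3),np.uint8); o[:560,:420]=z[:560]; o[:280,430:710]=cv2.resize(a,(280,280)); o[280:,430:710]=cv2.resize(b,(280,280)); cv2.imwrite("pics/knob.png",o)
E
```

```text
[[ 0.64565094 -0.11916663  0.085     ]]
[[ 0.64108479 -0.11940962  0.0974    ]]
[[ 0.63644499 -0.11965652  0.11      ]]
[[ 6.38002950e-01 -1.19538160e-01  1.05615117e-01  1.25037951e-04]] [[ 0.64230823 -0.11930399  0.09628556  0.00153402]] [[ 0.6415288  -0.12044491  0.09742199  0.00245373]]
```

View pics/knob.png

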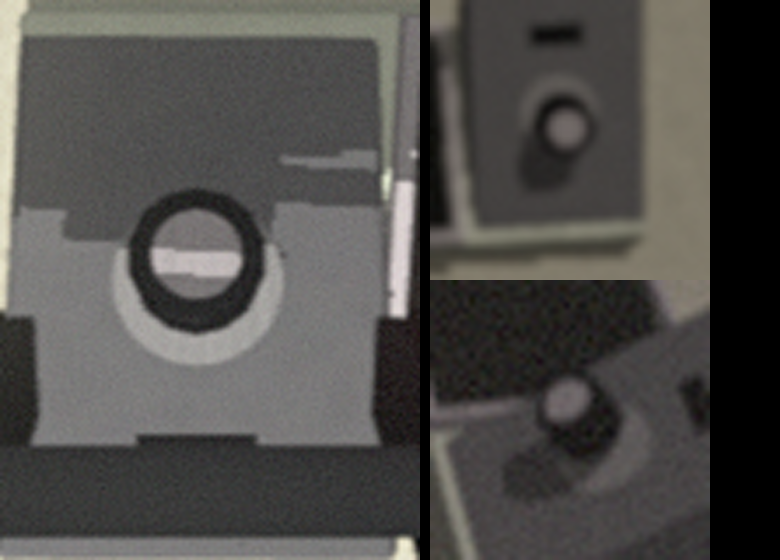

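```bash
python3 - <<'E'
from h import *
c=load("w3.npz");t,s=load("top0.npz"),load("side0.npz")
w,a,b=[[256.3,202.3]],[[309.1,162.6]],[[309.7,231.3]]
A=np.zeros((3,3));B=np.zeros(3)
for cc,u,wt in((c,w,4),(t,a,.7),(s,b,2)):
    e,d=ray(cc,u);d=d[0]/np.linalg.norm(d[0]);P=(np.eye(3)-np.outer(d,d))*wt;A+=P;B+=P@e
p=np.linalg.solve(A,B);print("face centre",p.round(4), "pair",tri(c,w,t,a).round(4),tri(c,w,s,b).round(4),tri(t,a,s,b).round(4))
n=np.array([-.5*.9973,-.5*.073,.866]);g=p-.012*n;print("grip",g.round(4))
# pod front edge bottom (z=.035) and back edge from wrist view
print(plane(c,[[228+0,140.5],[256,140.5]],.035).round(4))
E
```

```text
face centre [ 0.6385 -0.1194  0.1008] pair [[ 6.361e-01 -1.194e-01  1.068e-01  2.000e-04]] [[ 0.6388 -0.1193  0.1007  0.0007]] [[ 0.6383 -0.12    0.1013  0.0014]]
grip [ 0.6445 -0.119   0.0905]
[[ 0.6008 -0.15    0.035 ]
 [ 0.5988 -0.123   0.035 ]]
```

Three views give the head's face centre at (0.6385, -0.1194, 0.101), so the grip point is about (0.645, -0.119, 0.091). That agrees with the text's geometry. Now I descend and grip.

Request:
drive_tool:
  series:
    - [-0.02,-0.01,0.3,0]
    - [-0.02,-0.01,0.5,0]
    - [-0.02,-0.01,0.62,0]
    - [-0.02,-0.01,0.62,0]
    - [-0.02,-0.01,0.62,0]

```text
time_s: 31.85
tcp_pos: [0.6443, -0.1195, 0.147]
ee_rot: [[-0.997, -0.071, 0.002], [-0.071, 0.997, -0.0], [-0.002, -0.0, -1.0]]
wrist_force: [0.2, 1.1, -0.1]
gripper_width: 0.686
```

Request:
drive_tool:
  series:
    - [0,0,0,0]
    - [0,0,0,0]
    - [0,0,0,0]
    - [0,0,0,0]
    - [0,0,0,0]
  fingers: 15

```text
time_s: 32.48
tcp_pos: [0.6436, -0.1194, 0.1461]
ee_rot: [[-0.997, -0.071, 0.0], [-0.071, 0.997, -0.0], [-0.0, -0.0, -1.0]]
wrist_force: [0.1, 0.0, 1.1]
gripper_width: 0.358
```

```bash
python3 - <<'E'
from h import *
s=st(); print(np.round(s["ee_rot"],3)); look(.08)
E
```

```text
t 32.475 tcp [ 0.6436 -0.1194  0.1461] j [  3.6  32.1  -5.4   0.  -52.5 -89.6] F [0.08 0.01 1.13] w 31.1
[[-0.997 -0.071  0.   ]
 [-0.071  0.997 -0.   ]
 [-0.    -0.    -1.   ]]
top
   [419.4 104.9] [21 11 95] [ 0.84 -0.48]
   [ 54.7 156.4] [ 34  20 334] [0.655 0.676]
   [462.1 159.6] [ 7 18 80] [ 0.659 -0.604]
   [482.5 153.7] [20  6 61] [ 0.679 -0.67 ]
   [225.1 162.7] [ 19  19 292] [0.64  0.141]
   [484.8 168.3] [ 12  19 101] [ 0.631 -0.673]
   [467.1 170.6] [13 12 84] [ 0.623 -0.617]
   [ 56.3 168.9] [21  7 88] [0.614 0.667]
   [ 50.1 176.3] [20  7 78] [0.59  0.684]
   [ 65.2 183.7] [ 13  19 116] [0.567 0.635]
   [148.1 184.4] [ 19  18 279] [0.568 0.378]
   [479.5 180.5] [ 27   7 103] [ 0.592 -0.653]
   [483.9 201.6] [20  6 78] [ 0.525 -0.661]
   [146.3 215.5] [ 20  19 290] [0.47  0.378]
side
   [252.7  92.2] [12 14 81] [0.561 0.671]
   [265.6  90.9] [ 20  14 131] [0.611 0.679]
   [233.3 139.6] [ 17  10 139] [0.475 0.334]
   [263.1 138.2] [ 17  10 134] [0.571 0.334]
   [292.  172.4] [ 16  12 168] [0.636 0.143]
   [458.2 361.1] [11  9 68] [ 0.851 -0.447]
   [425.1 371.4] [ 9 10 66] [ 0.784 -0.461]
   [465.9 372.4] [10 10 69] [ 0.855 -0.469]
   [455.2 375.9] [11 11 80] [ 0.833 -0.473]
```

Request:
drive_tool:
  series:
    - [0.02,0,-0.036,0]
    - [0.042,0,-0.072,0]
    - [0.063,0,-0.108,0]
    - [0.083,0,-0.144,0]
    - [0.087,0,-0.15,0]
    - [0.087,0,-0.15,0]
    - [0.087,0,-0.15,0]

```text
time_s: 33.45
tcp_pos: [0.6335, -0.1201, 0.1635]
ee_rot: [[-0.997, -0.071, 0.001], [-0.071, 0.997, 0.0], [-0.001, 0.0, -1.0]]
wrist_force: [5.0, -0.7, -6.7]
gripper_width: 0.358
```

```bash
python3 - <<'E'
from h import *
s=st()
E
```

```text
t 33.45 tcp [ 0.6335 -0.1201  0.1635] j [  3.6  30.2  -6.   -0.  -53.8 -89.5] F [ 5.04 -0.66 -6.7 ] w 31.2
```

The TCP moved 20.1 mm along the pull axis and now feels the end stop, so the knob should be out. I release it, rise a little and check.

Request:
drive_tool:
  series:
    - [0,0,0,0]
    - [0,0,0,0]
    - [0,0,0,0]
  fingers: 56

```text
time_s: 33.83
tcp_pos: [0.6328, -0.1203, 0.1644]
ee_rot: [[-0.997, -0.071, -0.0], [-0.071, 0.997, -0.0], [0.0, -0.0, -1.0]]
wrist_force: [0.1, 1.0, 0.3]
gripper_width: 0.598
```

Request:
drive_tool:
  series:
    - [0,0,-0.2,0]
    - [0,0,-0.5,0]
    - [0,0,-0.5,0]
    - [0,0,-0.5,0]

```text
time_s: 34.33
tcp_pos: [0.6325, -0.1201, 0.2236]
ee_rot: [[-0.998, -0.07, -0.001], [-0.07, 0.998, 0.0], [0.001, 0.001, -1.0]]
wrist_force: [0.0, 0.8, -0.5]
gripper_width: 0.641
```

```bash
python3 - <<'E'
from h import *
s=st(); c=wristpots("w4"); np.savez("w4.npz",**{k:np.array(v) for k,v in c.items()}); a=capture("side"); 
o=cv2.resize(a["color"][120:290,200:370],(500,500),interpolation=cv2.INTER_CUBIC); cv2.imwrite("pics/out.png",np.hstack([o,cv2.resize(c["color"][100:300,200:320],(300,500))]))
p,q=pots(a,60); print(np.round(np.c_[p,plane(a,p,.08)[:,:2]],3))
E
```

```text
t 34.325 tcp [ 0.6325 -0.1201  0.2236] j [  3.6  26.8  -2.1  -0.  -61.1 -89.6] F [ 0.    0.85 -0.5 ] w 55.8
wr [458.8 218.7] [  75   63 3149] [0.654 0.088]
wr [364.6 218.5] [  70   62 2654] [ 0.661 -0.008]
[[ 2.71041e+02  9.00000e+01  6.33000e-01  6.85000e-01]
 [ 2.33383e+02  1.39631e+02  4.76000e-01  3.34000e-01]
 [ 2.63131e+02  1.38350e+02  5.71000e-01  3.33000e-01]
 [ 2.93838e+02  1.90250e+02  6.30000e-01  6.10000e-02]
 [ 4.68339e+02  3.57726e+02  8.72000e-01 -4.43000e-01]
 [ 4.58254e+02  3.61119e+02  8.51000e-01 -4.47000e-01]
 [ 4.25257e+02  3.71500e+02  7.84000e-01 -4.61000e-01]
 [ 4.65886e+02  3.72514e+02  8.54000e-01 -4.69000e-01]
 [ 4.55231e+02  3.76026e+02  8.33000e-01 -4.73000e-01]]
```

View pics/out.png

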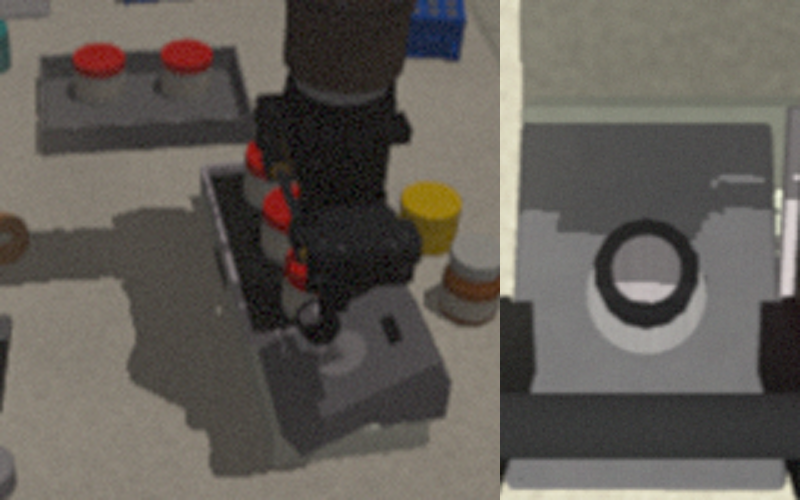

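The side crop shows the knob standing well out at (320,322), all three full pots on the deck, and both empties upright in the bin. I wait for the ten seconds.

Request:
drive_tool:
  series:
    - [0,0,0,0]
    - [0,0,0,0]
    - [0,0,0,0]
    - [0,0,0,0]
    - [0,0,0,0]
    - [0,0,0,0]
    - [0,0,0,0]
    - [0,0,0,0]
    - [0,0,0,0]
    - [0,0,0,0]

```text
time_s: 35.67
tcp_pos: [0.6331, -0.1202, 0.2239]
ee_rot: [[-0.997, -0.071, 0.0], [-0.071, 0.997, 0.0], [-0.0, 0.0, -1.0]]
wrist_force: [0.2, -0.2, -0.2]
gripper_width: 0.642
```

Request:
drive_tool:
  series:
    - [0,0,0,0]
    - [0,0,0,0]
    - [0,0,0,0]
    - [0,0,0,0]
    - [0,0,0,0]
    - [0,0,0,0]
    - [0,0,0,0]
    - [0,0,0,0]
    - [0,0,0,0]
    - [0,0,0,0]

```text
time_s: 36.92
tcp_pos: [0.6332, -0.1202, 0.2239]
ee_rot: [[-0.997, -0.071, 0.0], [-0.071, 0.997, 0.0], [-0.0, 0.0, -1.0]]
wrist_force: [-0.4, 0.4, -0.5]
gripper_width: 0.642
```

Request:
drive_tool:
  series:
    - [0,0,0,0]
    - [0,0,0,0]
    - [0,0,0,0]
    - [0,0,0,0]
    - [0,0,0,0]
    - [0,0,0,0]
    - [0,0,0,0]
    - [0,0,0,0]
    - [0,0,0,0]
    - [0,0,0,0]

```text
time_s: 38.17
tcp_pos: [0.6331, -0.1202, 0.2239]
ee_rot: [[-0.997, -0.071, -0.0], [-0.071, 0.997, -0.0], [0.0, -0.0, -1.0]]
wrist_force: [0.6, 0.8, -0.9]
gripper_width: 0.644
```

Request:
drive_tool:
  series:
    - [0,0,0,0]
    - [0,0,0,0]
    - [0,0,0,0]
    - [0,0,0,0]
    - [0,0,0,0]
    - [0,0,0,0]
    - [0,0,0,0]
    - [0,0,0,0]
    - [0,0,0,0]
    - [0,0,0,0]

```text
time_s: 39.42
tcp_pos: [0.6332, -0.1202, 0.2239]
ee_rot: [[-0.997, -0.071, 0.0], [-0.071, 0.997, -0.0], [-0.0, -0.0, -1.0]]
wrist_force: [-1.1, 0.2, 0.8]
gripper_width: 0.644
```

Request:
drive_tool:
  series:
    - [0,0,0,0]
    - [0,0,0,0]
    - [0,0,0,0]
    - [0,0,0,0]
    - [0,0,0,0]
    - [0,0,0,0]
    - [0,0,0,0]
    - [0,0,0,0]
    - [0,0,0,0]
    - [0,0,0,0]

```text
time_s: 40.67
tcp_pos: [0.6332, -0.1202, 0.2239]
ee_rot: [[-0.997, -0.071, 0.0], [-0.071, 0.997, 0.0], [-0.0, 0.0, -1.0]]
wrist_force: [-0.0, -0.7, 1.0]
gripper_width: 0.643
```

Request:
drive_tool:
  series:
    - [0,0,0,0]
    - [0,0,0,0]
    - [0,0,0,0]
    - [0,0,0,0]
    - [0,0,0,0]
    - [0,0,0,0]
    - [0,0,0,0]
    - [0,0,0,0]
    - [0,0,0,0]
    - [0,0,0,0]

```text
time_s: 41.92
tcp_pos: [0.6331, -0.1202, 0.2238]
ee_rot: [[-0.997, -0.071, -0.0], [-0.071, 0.997, -0.0], [0.0, -0.0, -1.0]]
wrist_force: [-0.0, 0.3, 0.4]
gripper_width: 0.645
```

Request:
drive_tool:
  series:
    - [0,0,0,0]
    - [0,0,0,0]
    - [0,0,0,0]
    - [0,0,0,0]
    - [0,0,0,0]
    - [0,0,0,0]
    - [0,0,0,0]
    - [0,0,0,0]
    - [0,0,0,0]
    - [0,0,0,0]

```text
time_s: 43.18
tcp_pos: [0.6332, -0.1202, 0.2238]
ee_rot: [[-0.997, -0.071, -0.0], [-0.071, 0.997, -0.0], [0.0, -0.0, -1.0]]
wrist_force: [0.3, -0.4, 0.4]
gripper_width: 0.643
```

Request:
drive_tool:
  series:
    - [0,0,0,0]
    - [0,0,0,0]
    - [0,0,0,0]
    - [0,0,0,0]
    - [0,0,0,0]
    - [0,0,0,0]
    - [0,0,0,0]
    - [0,0,0,0]
    - [0,0,0,0]
    - [0,0,0,0]

```text
time_s: 44.42
tcp_pos: [0.6332, -0.1202, 0.2239]
ee_rot: [[-0.997, -0.071, 0.0], [-0.071, 0.997, -0.0], [-0.0, -0.0, -1.0]]
wrist_force: [-0.6, -0.1, -1.0]
gripper_width: 0.643
```

Request:
drive_tool:
  series:
    - [0,0,0,0]
    - [0,0,0,0]
    - [0,0,0,0]
    - [0,0,0,0]

```text
time_s: 44.92
tcp_pos: [0.6331, -0.1202, 0.2239]
ee_rot: [[-0.997, -0.071, 0.0], [-0.071, 0.997, 0.0], [-0.0, 0.0, -1.0]]
wrist_force: [-0.3, -0.5, 0.2]
gripper_width: 0.646
```

```bash
python3 - <<'E'
from h import *
st(); wristpots("w5"); a=capture("side"); p,q=pots(a,40); print(np.round(np.c_[p,plane(a,p,.08)[:,:2]],3)[:6]); look(.08)
E
```

```text
t 44.925 tcp [ 0.6331 -0.1202  0.2239] j [  3.6  26.8  -2.1  -0.  -61.1 -89.6] F [-0.32 -0.54  0.21] w 56.2
wr [458.8 218.1] [  75   64 3200] [0.654 0.088]
wr [364.8 217.9] [  70   62 2703] [ 0.661 -0.008]
[[ 2.71277e+02  9.00500e+01  6.34000e-01  6.85000e-01]
 [ 2.54915e+02  9.16170e+01  5.70000e-01  6.76000e-01]
 [ 2.33338e+02  1.39690e+02  4.75000e-01  3.33000e-01]
 [ 2.63149e+02  1.38246e+02  5.71000e-01  3.34000e-01]
 [ 2.93966e+02  1.90230e+02  6.30000e-01  6.20000e-02]
 [ 4.68328e+02  3.57655e+02  8.72000e-01 -4.43000e-01]]
top
   [419.4 104.9] [21 12 96] [ 0.84 -0.48]
   [433.9 114.3] [14 12 70] [ 0.809 -0.525]
   [ 55.5 156. ] [ 34  20 313] [0.656 0.673]
   [462.1 159.6] [ 7 18 80] [ 0.659 -0.604]
   [482.5 153.8] [20  6 61] [ 0.679 -0.67 ]
   [225.1 162.7] [ 19  19 292] [0.64  0.141]
   [471.3 164.4] [ 13  19 112] [ 0.643 -0.632]
   [484.8 168.3] [ 12  19 102] [ 0.631 -0.673]
   [ 56.4 168.9] [21  7 87] [0.614 0.666]
   [148.1 184.4] [ 19  18 279] [0.568 0.378]
   [477.3 180.3] [21  7 85] [ 0.592 -0.646]
   [ 67.2 192.4] [ 14  13 119] [0.54  0.626]
   [484.  201.6] [20  6 77] [ 0.525 -0.661]
   [146.3 215.5] [ 20  20 293] [0.47  0.378]
side
   [271.3  90. ] [ 29  14 235] [0.634 0.685]
   [233.3 139.7] [ 17  11 140] [0.475 0.333]
   [263.3 138.4] [ 17  11 139] [0.571 0.333]
   [294. 190.] [10 13 86] [0.63  0.062]
   [468.4 357.8] [10  9 61] [ 0.872 -0.443]
   [458.3 361. ] [10  9 67] [ 0.851 -0.447]
   [425.1 371.4] [ 9 10 69] [ 0.784 -0.461]
   [465.8 372.4] [11 10 72] [ 0.854 -0.469]
   [455.2 375.9] [11 11 80] [ 0.833 -0.473]
```

More than 11 s have passed and the pots haven't moved. Now I grip the knob again and push it home.

Request:
drive_tool:
  series:
    - [0,0,0.25,0]
    - [0,0,0.5,0]
    - [0,0,0.5,0]
    - [0,0,0.5,0]

```text
time_s: 45.62
tcp_pos: [0.6339, -0.1203, 0.165]
ee_rot: [[-0.997, -0.071, 0.002], [-0.071, 0.997, -0.001], [-0.002, -0.001, -1.0]]
wrist_force: [0.1, -0.1, 1.1]
gripper_width: 0.645
```

Request:
drive_tool:
  series:
    - [0,0,0,0]
    - [0,0,0,0]
    - [0,0,0,0]
    - [0,0,0,0]
    - [0,0,0,0]
  fingers: 15

```text
time_s: 46.25
tcp_pos: [0.6333, -0.1201, 0.1643]
ee_rot: [[-0.997, -0.071, 0.001], [-0.071, 0.997, -0.0], [-0.001, -0.0, -1.0]]
wrist_force: [-0.1, 1.4, 2.7]
gripper_width: 0.363
```

Request:
drive_tool:
  series:
    - [-0.02,0,0.036,0]
    - [-0.042,0,0.072,0]
    - [-0.063,0,0.108,0]
    - [-0.083,0,0.144,0]
    - [-0.088,0,0.152,0]
    - [-0.088,0,0.152,0]
    - [-0.088,0,0.152,0]

```text
time_s: 47.12
tcp_pos: [0.6434, -0.1194, 0.147]
ee_rot: [[-0.997, -0.071, -0.001], [-0.071, 0.997, -0.0], [0.001, -0.0, -1.0]]
wrist_force: [-3.7, 2.1, 9.5]
gripper_width: 0.36
```

```bash
python3 - <<'E'
from h import *
st()
E
```

```text
t 47.125 tcp [ 0.6434 -0.1194  0.147 ] j [  3.6  32.   -5.3   0.  -52.7 -89.6] F [-3.7   2.1   9.47] w 31.3
```

Request:
drive_tool:
  series:
    - [0,0,0,0]
    - [0,0,0,0]
    - [0,0,0,0]
  fingers: 56

```text
time_s: 47.5
tcp_pos: [0.6435, -0.1196, 0.1449]
ee_rot: [[-0.998, -0.071, -0.001], [-0.071, 0.998, -0.0], [0.001, 0.0, -1.0]]
wrist_force: [-0.5, 0.7, 0.4]
gripper_width: 0.602
```

Request:
drive_tool:
  series:
    - [0,0,-0.2,0]
    - [0,0,-0.6,0]
    - [0,0,-0.6,0]
    - [0,0,-0.6,0]

```text
time_s: 48.0
tcp_pos: [0.6433, -0.1194, 0.2171]
ee_rot: [[-0.998, -0.07, -0.001], [-0.07, 0.998, 0.001], [0.001, 0.001, -1.0]]
wrist_force: [-0.5, -0.2, -0.2]
gripper_width: 0.646
```

```bash
python3 - <<'E'
from h import *
st(); c=wristpots("w6"); cv2.imwrite("pics/home.png",cv2.resize(np.hstack([load("w3.npz")["color"][120:290,180:340],c["color"][120:290,180:340]]),None,fx=2,fy=2))
E
```

```text
t 48.0 tcp [ 0.6433 -0.1194  0.2171] j [  3.6  28.1  -1.   -0.  -61.  -89.6] F [-0.45 -0.21 -0.24] w 56.2
wr [464.6 212.8] [  79   69 3872] [0.656 0.088]
wr [370.2 211.7] [  74   64 3204] [ 0.661 -0.006]
```

View pics/home.png

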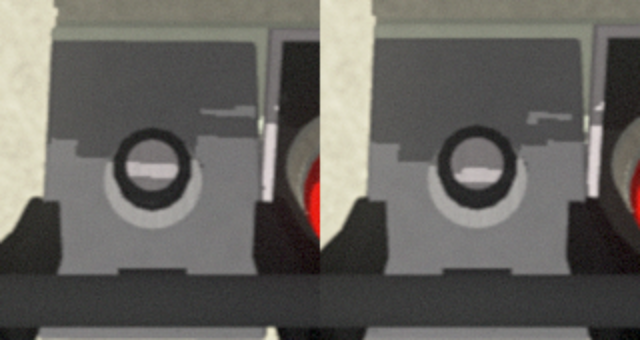

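The knob looks the same as before it was pulled (left is before, right is now), so it's home. Now I turn back to the x grasp and fetch pot 4 from the deck.

Request:
drive_tool:
  series:
    - [-0.15,0.4,0,-0.3]
    - [-0.15,0.8,0,-0.75]
    - [-0.15,0.8,0,-0.75]
    - [-0.15,0.8,0,-0.75]
    - [-0.15,0.8,0,-0.75]
    - [-0.15,0.8,0,-0.75]
    - [-0.15,0.8,0,-0.75]
    - [-0.15,0.8,0,-0.75]
    - [-0.15,0.8,0,-0.75]
    - [-0.15,0.8,0,-0.75]
  fingers: 74

```text
time_s: 49.3
tcp_pos: [0.6546, -0.0225, 0.2166]
ee_rot: [[-0.003, -1.0, -0.002], [-1.0, 0.003, -0.0], [0.0, 0.002, -1.0]]
wrist_force: [-0.5, -0.1, 0.1]
gripper_width: 0.851
```

```bash
python3 - <<'E'
from h import *
go((.655,-.020,.119)); wristpots(z=.08); look(.08)
E
```

```text
t 49.3 tcp [ 0.6546 -0.0225  0.2166] j [ 12.2  28.2  -0.9  -0.  -61.  -12.3] F [-0.5  -0.09  0.07] w 74.0
[-0.021 -0.005  0.814]
wr [259.5 200.4] [  71   69 3814] [ 0.654 -0.021]
wr [267.5 295. ] [  66   28 1542] [0.646 0.073]
top
   [419.4 104.9] [21 11 95] [ 0.84 -0.48]
   [433.9 114.3] [14 12 70] [ 0.809 -0.525]
   [ 50.5 155.6] [ 20  19 206] [0.657 0.689]
   [250.6 160.3] [ 17  19 223] [0.649 0.061]
   [ 56.4 168.9] [20  7 84] [0.614 0.666]
   [ 65.3 183.7] [ 13  19 115] [0.567 0.634]
   [148.1 184.4] [ 19  18 278] [0.568 0.378]
   [484.1 201.6] [20  6 76] [ 0.525 -0.662]
   [146.3 215.5] [ 20  18 289] [0.47  0.378]
side
   [263.4  90.9] [ 14  14 101] [0.603 0.68 ]
   [233.3 139.7] [ 18  11 139] [0.475 0.333]
   [263.2 138.2] [ 17  10 132] [0.571 0.334]
   [303.5 188.5] [ 14  13 142] [0.657 0.067]
   [308.3 214.4] [19  7 94] [ 0.652 -0.038]
   [458.3 361.1] [10  9 67] [ 0.851 -0.447]
   [425.1 371.5] [ 9 10 67] [ 0.784 -0.461]
   [466.  372.5] [11 10 72] [ 0.855 -0.469]
   [455.4 376.1] [11 10 78] [ 0.833 -0.473]
```

Request:
drive_tool:
  series:
    - [-0.015,0,0.3,0]
    - [-0.015,0,0.7,0]
    - [-0.015,0,0.81,0]
    - [-0.015,0,0.81,0]

```text
time_s: 49.95
tcp_pos: [0.655, -0.0207, 0.1202]
ee_rot: [[0.0, -1.0, -0.001], [-1.0, -0.0, -0.001], [0.001, 0.001, -1.0]]
wrist_force: [0.0, -0.2, 0.2]
gripper_width: 0.847
```

Request:
drive_tool:
  series:
    - [0,0,0,0]
    - [0,0,0,0]
    - [0,0,0,0]
    - [0,0,0,0]
  fingers: 40

```text
time_s: 50.45
tcp_pos: [0.6545, -0.0206, 0.1221]
ee_rot: [[0.0, -1.0, 0.0], [-1.0, -0.0, -0.0], [0.0, -0.0, -1.0]]
wrist_force: [-4.0, 0.7, 5.4]
gripper_width: 0.684
```

Request:
drive_tool:
  series:
    - [0,0,-0.2,0]
    - [0,0,-0.5,0]
    - [0,0,-0.7,0]
    - [0,0.4,-0.7,0]
    - [0,0.85,-0.7,0]
    - [0,0.85,-0.7,0]

```text
time_s: 51.2
tcp_pos: [0.5476, -0.0212, 0.2034]
ee_rot: [[-0.001, -1.0, -0.006], [-1.0, 0.001, 0.0], [-0.0, 0.006, -1.0]]
wrist_force: [1.7, -0.1, -2.9]
gripper_width: 0.681
```

```bash
python3 - <<'E'
from h import *
go((.531,-.360,.2),(.531,-.360,.09)); weigh()
E
```

```text
t 51.2 tcp [ 0.5476 -0.0212  0.2034] j [ 14.7  19.5 -17.4  -0.1 -53.5 -14.7] F [ 1.69 -0.12 -2.91] w 59.3
[2.824 0.136 0.028]
[2.824 0.131 0.945]
Fz [-2.65 -2.18 -3.19]
```

Request:
drive_tool:
  series:
    - [0.47,0.02,0,0]
    - [0.94,0.045,0,0]
    - [0.94,0.045,0,0]

```text
time_s: 51.72
tcp_pos: [0.5483, -0.1367, 0.2041]
ee_rot: [[-0.005, -1.0, 0.001], [-1.0, 0.005, -0.0], [0.0, -0.001, -1.0]]
wrist_force: [-0.2, -0.6, -3.5]
gripper_width: 0.685
```

Request:
drive_tool:
  series:
    - [0.47,0.02,0,0]
    - [0.94,0.045,0,0]
    - [0.94,0.045,0,0]

```text
time_s: 52.1
tcp_pos: [0.5428, -0.2493, 0.2039]
ee_rot: [[-0.005, -1.0, 0.001], [-1.0, 0.005, -0.0], [0.0, -0.001, -1.0]]
wrist_force: [0.1, -0.0, -4.2]
gripper_width: 0.682
```

Request:
drive_tool:
  series:
    - [0.47,0.02,0,0]
    - [0.94,0.045,0,0]
    - [0.94,0.045,0,0]
    - [0.94,0.045,0,0]

```text
time_s: 52.6
tcp_pos: [0.5372, -0.3583, 0.2037]
ee_rot: [[0.0, -1.0, -0.001], [-1.0, -0.0, 0.001], [-0.001, 0.001, -1.0]]
wrist_force: [0.1, -0.1, -2.3]
gripper_width: 0.678
```

```bash
python3 - <<'E'
from h import *
go((.531,-.360,.092)); weigh(); c=wristpots("w7"); np.savez("w7.npz",**{k:np.array(v) for k,v in c.items()})
E
```

```text
t 52.6 tcp [ 0.5372 -0.3583  0.2037] j [-19.4  28.   -3.2  -0.  -58.8  19.4] F [ 0.11 -0.11 -2.32] w 59.0
[0.015 0.051 0.931]
Fz [-3.5  -2.85 -2.96]
wr [257.6 233.5] [ 113   56 4631] [ 0.538 -0.314]
wr [258.5 293.8] [  96   25 1705] [ 0.537 -0.245]
```

View pics/w7.png

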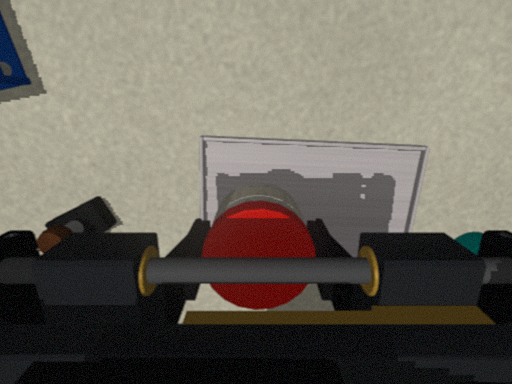

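The tray's far rim corners are at (202,136) and (425,147), and the stamp is at (85,215), just outside the gripper's left side. I refine the tray pose and check the stamp's clearance.

```bash
python3 - <<'E'
from h import *
c=load("w7.npz"); print(plane(c,[[202,136],[425,147]],.014).round(4)); print("stamp",plane(c,[[118,210],[60,240],[85,200]],.03).round(3),"base",plane(c,[[120,218]],.0).round(3))
E
```

```text
[[ 0.593  -0.4043  0.014 ]
 [ 0.3721 -0.3942  0.014 ]]
stamp [[ 0.678 -0.332  0.03 ]
 [ 0.743 -0.299  0.03 ]
 [ 0.709 -0.343  0.03 ]] base [[ 0.693 -0.311  0.   ]]
```

Request:
drive_tool:
  series:
    - [0.018,0.03,0.4,0]
    - [0.018,0.03,0.75,0]
    - [0.018,0.03,0.88,0]
    - [0.018,0.03,0.92,0]
    - [0.018,0.03,0.945,0]
    - [0.018,0.03,0.945,0]
    - [0.018,0.03,0.945,0]

```text
time_s: 53.68
tcp_pos: [0.5336, -0.3614, 0.0922]
ee_rot: [[0.0, -1.0, 0.002], [-1.0, -0.0, -0.001], [0.001, -0.002, -1.0]]
wrist_force: [0.1, 0.3, -3.7]
gripper_width: 0.686
```

```bash
python3 - <<'E'
from h import *
st(); weigh()
E
```

```text
t 53.675 tcp [ 0.5336 -0.3614  0.0922] j [-19.8  34.8  -9.6   0.  -45.4  19.7] F [ 0.08  0.3  -3.66] w 59.7
Fz [-2.42 -2.21 -2.88]
```

Request:
drive_tool:
  series:
    - [0,0,0.015,0]
    - [0,0,0.022,0]
    - [0,0,0.022,0]

```text
time_s: 54.2
tcp_pos: [0.5333, -0.3613, 0.0911]
ee_rot: [[0.001, -1.0, 0.001], [-1.0, -0.001, -0.001], [0.001, -0.001, -1.0]]
wrist_force: [-3.0, 2.8, 9.4]
gripper_width: 0.684
```

Request:
drive_tool:
  series:
    - [0,0,0,0]
    - [0,0,0,0]
    - [0,0,0,0]
  fingers: 74

```text
time_s: 54.58
tcp_pos: [0.5332, -0.3612, 0.0883]
ee_rot: [[0.0, -1.0, 0.0], [-1.0, -0.0, -0.0], [0.0, -0.0, -1.0]]
wrist_force: [0.3, -0.5, 0.4]
gripper_width: 0.838
```

Request:
drive_tool:
  series:
    - [0,0,-0.2,0]
    - [0,0,-0.5,0]
    - [0,0,-1,0]
    - [0,0,-1,0]

```text
time_s: 55.08
tcp_pos: [0.5356, -0.3625, 0.2145]
ee_rot: [[0.001, -1.0, 0.011], [-1.0, -0.001, -0.006], [0.006, -0.011, -1.0]]
wrist_force: [-0.2, 0.4, -0.3]
gripper_width: 0.852
```

Request:
drive_tool:
  series:
    - [-0.44,-0.12,0,0]
    - [-0.878,-0.235,0,0]
    - [-0.878,-0.235,0,0]

```text
time_s: 55.45
tcp_pos: [0.5619, -0.2527, 0.2077]
ee_rot: [[0.004, -1.0, -0.001], [-1.0, -0.004, 0.001], [-0.001, 0.001, -1.0]]
wrist_force: [-1.3, -0.7, 0.0]
gripper_width: 0.85
```

Request:
drive_tool:
  series:
    - [-0.44,-0.12,0,0]
    - [-0.878,-0.235,0,0]
    - [-0.878,-0.235,0,0]

```text
time_s: 55.82
tcp_pos: [0.5902, -0.1481, 0.2077]
ee_rot: [[0.004, -1.0, -0.001], [-1.0, -0.004, 0.0], [-0.0, 0.001, -1.0]]
wrist_force: [1.1, -0.4, -0.6]
gripper_width: 0.851
```

Request:
drive_tool:
  series:
    - [-0.44,-0.12,0,0]
    - [-0.878,-0.235,0,0]
    - [-0.878,-0.235,0,0]

```text
time_s: 56.2
tcp_pos: [0.6183, -0.0434, 0.2077]
ee_rot: [[0.003, -1.0, -0.0], [-1.0, -0.003, -0.0], [0.0, 0.0, -1.0]]
wrist_force: [-0.4, -0.7, -0.4]
gripper_width: 0.852
```

Request:
drive_tool:
  series:
    - [-0.44,-0.12,0,0]
    - [-0.878,-0.235,0,0]
    - [-0.878,-0.235,0,0]
    - [-0.878,-0.235,0,0]

```text
time_s: 56.7
tcp_pos: [0.6455, 0.0586, 0.2077]
ee_rot: [[-0.001, -1.0, -0.002], [-1.0, 0.001, -0.001], [0.001, 0.002, -1.0]]
wrist_force: [0.0, 0.9, 0.5]
gripper_width: 0.85
```

```bash
python3 - <<'E'
from h import *
go((.647,.060,.120)); wristpots(z=.08); look(.048)
E
```

```text
t 56.7 tcp [0.6455 0.0586 0.2077] j [ 19.5  28.   -2.6   0.  -59.5 -19.5] F [0.04 0.85 0.48] w 74.0
[-0.012 -0.014  0.731]
wr [257.5 203.6] [  74   72 4128] [0.646 0.059]
wr [264.3 295.8] [  68   28 1727] [0.64  0.148]
top
   [419.4 104.9] [21 11 95] [ 0.853 -0.492]
   [433.9 114.3] [14 12 71] [ 0.821 -0.537]
   [ 51.3 156.9] [ 27  19 256] [0.662 0.7  ]
   [462.1 159.6] [ 7 18 80] [ 0.668 -0.618]
   [224.3 162.4] [ 18  19 262] [0.65  0.146]
   [ 56.4 168.9] [21  7 87] [0.623 0.679]
   [ 50.2 176.3] [20  7 77] [0.598 0.697]
   [ 65.9 187.8] [ 14  26 173] [0.561 0.644]
   [148.1 184.4] [ 19  18 279] [0.575 0.385]
   [477.2 180.3] [21  7 85] [ 0.6   -0.661]
   [ 50. 187.] [ 20  13 108] [0.564 0.694]
   [384.1 200.1] [ 19  18 256] [ 0.533 -0.361]
   [484.  201.6] [20  6 77] [ 0.531 -0.676]
   [146.3 215.5] [ 20  19 290] [0.475 0.385]
side
   [276.6  89.2] [ 18  13 129] [0.664 0.759]
   [233.3 139.6] [ 18  10 138] [0.476 0.386]
   [260.3 138.2] [11 10 81] [0.566 0.387]
   [295.3 171.7] [ 16  12 140] [0.655 0.189]
   [301.3 194.3] [18  7 79] [0.655 0.081]
   [276.1 341.7] [ 29  29 655] [ 0.534 -0.362]
   [458.2 361. ] [11  9 69] [ 0.868 -0.431]
   [425.3 371.3] [10 10 67] [ 0.799 -0.445]
   [466.  372.5] [11 10 68] [ 0.873 -0.454]
   [455.2 375.8] [11 10 78] [ 0.85  -0.458]
```

Request:
drive_tool:
  series:
    - [0,0,0.3,0]
    - [0,0,0.6,0]
    - [0,0,0.73,0]
    - [0,0,0.73,0]

```text
time_s: 57.35
tcp_pos: [0.6456, 0.0594, 0.1201]
ee_rot: [[-0.001, -1.0, -0.002], [-1.0, 0.001, -0.001], [0.001, 0.002, -1.0]]
wrist_force: [0.6, 0.1, 0.1]
gripper_width: 0.853
```

Request:
drive_tool:
  series:
    - [0,0,0,0]
    - [0,0,0,0]
    - [0,0,0,0]
    - [0,0,0,0]
  fingers: 40

```text
time_s: 57.85
tcp_pos: [0.6461, 0.0604, 0.1223]
ee_rot: [[0.0, -1.0, 0.001], [-1.0, -0.0, 0.0], [-0.0, -0.001, -1.0]]
wrist_force: [-1.6, 0.3, 5.9]
gripper_width: 0.684
```

Request:
drive_tool:
  series:
    - [0,0,-0.2,0]
    - [0,0,-0.5,0]
    - [0,0,-0.7,0]
    - [0,0.4,-0.7,0]
    - [0,0.85,-0.7,0]
    - [0,0.85,-0.7,0]

```text
time_s: 58.6
tcp_pos: [0.5383, 0.0592, 0.2031]
ee_rot: [[-0.0, -1.0, -0.007], [-1.0, 0.0, -0.001], [0.001, 0.007, -1.0]]
wrist_force: [1.2, -0.3, -3.7]
gripper_width: 0.682
```

Request:
drive_tool:
  series:
    - [0.48,0.01,0,0]
    - [0.97,0.02,0,0]
    - [0.97,0.02,0,0]

```text
time_s: 58.98
tcp_pos: [0.541, -0.0593, 0.204]
ee_rot: [[-0.005, -1.0, -0.001], [-1.0, 0.005, -0.0], [0.0, 0.001, -1.0]]
wrist_force: [-0.6, 0.2, -3.6]
gripper_width: 0.68
```

Request:
drive_tool:
  series:
    - [0.48,0.01,0,0]
    - [0.97,0.02,0,0]
    - [0.97,0.02,0,0]

```text
time_s: 59.35
tcp_pos: [0.539, -0.1753, 0.2039]
ee_rot: [[-0.005, -1.0, -0.001], [-1.0, 0.005, 0.0], [-0.0, 0.001, -1.0]]
wrist_force: [-0.6, 0.6, -3.9]
gripper_width: 0.685
```

Request:
drive_tool:
  series:
    - [0.48,0.01,0,0]
    - [0.97,0.02,0,0]
    - [0.97,0.02,0,0]
    - [0.97,0.02,0,0]

```text
time_s: 59.85
tcp_pos: [0.5368, -0.2881, 0.204]
ee_rot: [[0.0, -1.0, -0.001], [-1.0, -0.0, 0.001], [-0.001, 0.001, -1.0]]
wrist_force: [-0.0, 1.1, -3.7]
gripper_width: 0.684
```

```bash
python3 - <<'E'
from h import *
go((.536,-.290,.090)); weigh(); c=wristpots("w8"); look(.048)
E
```

```text
t 59.85 tcp [ 0.5368 -0.2881  0.204 ] j [-13.   24.8  -8.7  -0.  -56.6  13.1] F [-0.01  1.06 -3.68] w 59.5
[0.017 0.006 0.95 ]
Fz [-3.91 -3.08 -3.02]
wr [263.  106.8] [  71   74 4084] [ 0.533 -0.363]
wr [257.7 233.1] [ 113   57 4765] [ 0.538 -0.244]
wr [258.5 293.4] [  97   24 1659] [ 0.537 -0.176]
top
   [419.4 104.9] [21 11 97] [ 0.853 -0.491]
   [433.8 114.3] [14 12 72] [ 0.821 -0.537]
   [ 56.9 164.7] [ 34  40 716] [0.636 0.679]
   [474.4 167.4] [ 35  33 626] [ 0.643 -0.655]
   [225.1 162.7] [ 19  19 294] [0.649 0.143]
   [148.  184.4] [ 19  18 278] [0.575 0.385]
   [ 50.  186.9] [ 20  13 110] [0.564 0.694]
   [ 65.1 193.1] [ 21  14 147] [0.544 0.645]
   [475.9 198.1] [ 35  14 192] [ 0.542 -0.652]
   [389.5 198.8] [ 8 16 79] [ 0.537 -0.378]
   [146.3 215.7] [ 20  19 296] [0.475 0.385]
side
   [233.3 139.8] [ 17  11 145] [0.476 0.384]
   [277.8 284.1] [17  7 68] [ 0.553 -0.224]
   [276.1 341.8] [ 29  29 663] [ 0.534 -0.362]
   [468.2 357.7] [ 9  9 63] [ 0.89  -0.426]
   [458.2 361. ] [11  9 70] [ 0.868 -0.431]
   [425.  371.5] [11 10 72] [ 0.799 -0.445]
   [465.7 372.6] [10 10 73] [ 0.872 -0.454]
   [455.3 376.1] [11 10 79] [ 0.85  -0.459]
```

Request:
drive_tool:
  series:
    - [0.018,0,0.4,0]
    - [0.018,0,0.75,0]
    - [0.018,0,0.9,0]
    - [0.018,0,0.945,0]
    - [0.018,0,0.965,0]
    - [0.018,0,0.968,0]
    - [0.018,0,0.968,0]

```text
time_s: 61.02
tcp_pos: [0.5359, -0.2905, 0.0913]
ee_rot: [[0.001, -1.0, -0.002], [-1.0, -0.001, 0.0], [-0.0, 0.002, -1.0]]
wrist_force: [-6.4, 3.0, 7.4]
gripper_width: 0.683
```

```bash
python3 - <<'E'
from h import *
st()
E
```

```text
t 61.025 tcp [ 0.5359 -0.2905  0.0913] j [-13.3  32.4 -14.9   0.  -42.8  13.3] F [-6.43  3.03  7.44] w 59.4
```

Request:
drive_tool:
  series:
    - [0,0,0,0]
    - [0,0,0,0]
    - [0,0,0,0]
  fingers: 74

```text
time_s: 61.4
tcp_pos: [0.5375, -0.2912, 0.0893]
ee_rot: [[0.0, -1.0, 0.002], [-1.0, -0.0, -0.001], [0.001, -0.002, -1.0]]
wrist_force: [0.2, 0.0, -0.3]
gripper_width: 0.839
```

Request:
drive_tool:
  series:
    - [0,0,-0.2,0]
    - [0,0,-0.5,0]
    - [0,0,-1,0]
    - [0,0,-1,0]

```text
time_s: 61.9
tcp_pos: [0.5397, -0.2922, 0.2148]
ee_rot: [[0.001, -1.0, 0.012], [-1.0, -0.001, -0.005], [0.005, -0.012, -1.0]]
wrist_force: [0.4, -0.4, -0.2]
gripper_width: 0.849
```

Request:
drive_tool:
  series:
    - [-0.44,-0.1,0,0]
    - [-0.898,-0.215,0,0]
    - [-0.898,-0.215,0,0]

```text
time_s: 62.28
tcp_pos: [0.5633, -0.1802, 0.2082]
ee_rot: [[0.005, -1.0, 0.0], [-1.0, -0.005, 0.0], [-0.0, -0.0, -1.0]]
wrist_force: [-0.0, -0.3, -0.2]
gripper_width: 0.85
```

Request:
drive_tool:
  series:
    - [-0.44,-0.1,0,0]
    - [-0.898,-0.215,0,0]
    - [-0.898,-0.215,0,0]

```text
time_s: 62.65
tcp_pos: [0.5891, -0.0731, 0.2081]
ee_rot: [[0.004, -1.0, 0.0], [-1.0, -0.004, 0.0], [-0.0, -0.0, -1.0]]
wrist_force: [-1.3, -0.9, -1.0]
gripper_width: 0.853
```

Request:
drive_tool:
  series:
    - [-0.44,-0.1,0,0]
    - [-0.898,-0.215,0,0]
    - [-0.898,-0.215,0,0]

```text
time_s: 63.02
tcp_pos: [0.6148, 0.034, 0.208]
ee_rot: [[0.003, -1.0, 0.0], [-1.0, -0.003, -0.0], [0.0, -0.0, -1.0]]
wrist_force: [-0.3, -0.2, 0.2]
gripper_width: 0.85
```

Request:
drive_tool:
  series:
    - [-0.44,-0.1,0,0]
    - [-0.898,-0.215,0,0]
    - [-0.898,-0.215,0,0]
    - [-0.898,-0.215,0,0]

```text
time_s: 63.52
tcp_pos: [0.6396, 0.1384, 0.2079]
ee_rot: [[-0.001, -1.0, -0.002], [-1.0, 0.001, -0.001], [0.001, 0.002, -1.0]]
wrist_force: [-0.3, 0.7, -0.5]
gripper_width: 0.855
```

```bash
python3 - <<'E'
from h import *
go((.640,.141,.120)); wristpots(z=.08); look(.048)
E
```

```text
t 63.525 tcp [0.6396 0.1384 0.2079] j [ 26.3  28.6  -1.6  -0.  -59.9 -26.4] F [-0.26  0.74 -0.5 ] w 74.4
[-0.023 -0.005  0.733]
wr [257.7 204.1] [  74   71 4061] [0.64  0.139]
top
   [419.4 104.9] [21 11 95] [ 0.853 -0.492]
   [433.9 114.3] [14 12 69] [ 0.821 -0.537]
   [ 54.  156.8] [ 34  19 262] [0.663 0.691]
   [469.4 166.1] [ 6 19 82] [ 0.647 -0.64 ]
   [ 56.4 168.9] [21  7 88] [0.623 0.68 ]
   [ 65.9 187.8] [ 14  26 176] [0.561 0.644]
   [146.2 185. ] [ 16  19 214] [0.573 0.391]
   [477.3 180.3] [21  7 84] [ 0.6   -0.661]
   [361.8 199.2] [ 19  18 252] [ 0.535 -0.291]
   [384.1 200.1] [ 19  18 257] [ 0.533 -0.361]
   [484.1 201.6] [20  6 76] [ 0.531 -0.677]
side
   [263.5  90.8] [14 12 96] [0.61  0.749]
   [275.8  89.3] [ 15  12 115] [0.661 0.759]
   [259.4 138.3] [ 9 10 66] [0.563 0.387]
   [273.5 310.7] [ 28  25 548] [ 0.536 -0.292]
   [276.  341.5] [ 30  29 662] [ 0.534 -0.362]
   [458.3 361. ] [11  9 69] [ 0.869 -0.431]
   [425.1 371.3] [ 9 10 67] [ 0.799 -0.445]
   [465.9 372.4] [11 10 70] [ 0.872 -0.454]
   [455.4 376. ] [11 11 78] [ 0.85  -0.458]
```

Request:
drive_tool:
  series:
    - [-0.01,0,0.3,0]
    - [-0.01,0,0.6,0]
    - [-0.01,0,0.73,0]
    - [-0.01,0,0.73,0]

```text
time_s: 64.18
tcp_pos: [0.6396, 0.1403, 0.1203]
ee_rot: [[-0.001, -1.0, -0.002], [-1.0, 0.001, -0.001], [0.001, 0.002, -1.0]]
wrist_force: [-0.1, -0.1, 0.6]
gripper_width: 0.853
```

Request:
drive_tool:
  series:
    - [0,0,0,0]
    - [0,0,0,0]
    - [0,0,0,0]
    - [0,0,0,0]
  fingers: 40

```text
time_s: 64.68
tcp_pos: [0.6401, 0.1414, 0.1225]
ee_rot: [[0.0, -1.0, 0.001], [-1.0, -0.0, 0.0], [-0.0, -0.001, -1.0]]
wrist_force: [-1.7, 0.1, 5.4]
gripper_width: 0.682
```

Request:
drive_tool:
  series:
    - [0,0,-0.2,0]
    - [0,0,-0.5,0]
    - [0,0,-0.7,0]
    - [0,0.4,-0.7,0]
    - [0,0.85,-0.7,0]
    - [0,0.85,-0.7,0]

```text
time_s: 65.42
tcp_pos: [0.5327, 0.1398, 0.2034]
ee_rot: [[0.001, -1.0, -0.007], [-1.0, -0.001, -0.002], [0.002, 0.007, -1.0]]
wrist_force: [1.1, -0.2, -2.5]
gripper_width: 0.684
```

Request:
drive_tool:
  series:
    - [0.47,0.1,0,0]
    - [0.955,0.217,0,0]
    - [0.955,0.217,0,0]

```text
time_s: 65.8
tcp_pos: [0.5102, 0.0235, 0.2043]
ee_rot: [[-0.005, -1.0, -0.003], [-1.0, 0.005, -0.0], [0.0, 0.003, -1.0]]
wrist_force: [0.5, 0.7, -2.8]
gripper_width: 0.682
```

Request:
drive_tool:
  series:
    - [0.47,0.1,0,0]
    - [0.955,0.217,0,0]
    - [0.955,0.217,0,0]

```text
time_s: 66.18
tcp_pos: [0.4849, -0.0906, 0.2045]
ee_rot: [[-0.005, -1.0, -0.001], [-1.0, 0.005, 0.0], [-0.0, 0.001, -1.0]]
wrist_force: [-0.5, 1.2, -3.1]
gripper_width: 0.684
```

Request:
drive_tool:
  series:
    - [0.47,0.1,0,0]
    - [0.955,0.217,0,0]
    - [0.955,0.217,0,0]

```text
time_s: 66.55
tcp_pos: [0.4596, -0.2049, 0.2045]
ee_rot: [[-0.005, -1.0, -0.0], [-1.0, 0.005, -0.0], [0.0, 0.0, -1.0]]
wrist_force: [-0.1, 1.5, -3.1]
gripper_width: 0.683
```

Request:
drive_tool:
  series:
    - [0.47,0.1,0,0]
    - [0.955,0.217,0,0]
    - [0.955,0.217,0,0]
    - [0.955,0.217,0,0]
    - [0.955,0.217,0,0]

```text
time_s: 67.18
tcp_pos: [0.4346, -0.3159, 0.2049]
ee_rot: [[0.002, -1.0, 0.0], [-1.0, -0.002, 0.0], [-0.0, -0.0, -1.0]]
wrist_force: [-0.2, 0.2, -3.5]
gripper_width: 0.682
```

```bash
python3 - <<'E'
from h import *
go((.434,-.321,.0905)); weigh(); c=wristpots("w9")
E
```

```text
t 67.175 tcp [ 0.4346 -0.3159  0.2049] j [-18.7  18.3 -19.   -0.  -52.8  18.9] F [-0.16  0.19 -3.48] w 59.3
[0.043 0.005 0.954]
Fz [-3.78 -3.81 -3.93]
wr [143.6 141.2] [  72   68 3813] [ 0.536 -0.362]
wr [150.4 213.5] [  66   61 2737] [ 0.537 -0.293]
wr [258.  232.3] [ 113   57 4984] [ 0.435 -0.274]
wr [258.7 293. ] [  95   23 1568] [ 0.434 -0.205]
```

Request:
drive_tool:
  series:
    - [0.04,0,0.4,0]
    - [0.04,0,0.75,0]
    - [0.04,0,0.9,0]
    - [0.04,0,0.945,0]
    - [0.04,0,0.965,0]
    - [0.04,0,0.975,0]
    - [0.04,0,0.975,0]

```text
time_s: 68.25
tcp_pos: [0.4324, -0.3211, 0.0915]
ee_rot: [[0.001, -1.0, -0.003], [-1.0, -0.001, 0.001], [-0.001, 0.003, -1.0]]
wrist_force: [-8.0, 6.8, 17.7]
gripper_width: 0.683
```

```bash
python3 - <<'E'
from h import *
st()
E
```

```text
t 68.25 tcp [ 0.4324 -0.3211  0.0915] j [-19.3  27.2 -25.3   0.  -37.6  19.4] F [-7.97  6.77 17.7 ] w 59.4
```

Request:
drive_tool:
  series:
    - [0,0,-0.01,0]
    - [0,0,-0.01,0]

```text
time_s: 68.5
tcp_pos: [0.434, -0.3219, 0.0915]
ee_rot: [[0.001, -1.0, 0.001], [-1.0, -0.001, -0.001], [0.001, -0.001, -1.0]]
wrist_force: [-3.8, 3.4, 9.9]
gripper_width: 0.685
```

Request:
drive_tool:
  series:
    - [0,0,0,0]
    - [0,0,0,0]
    - [0,0,0,0]
  fingers: 74

```text
time_s: 68.88
tcp_pos: [0.4343, -0.3222, 0.0894]
ee_rot: [[0.0, -1.0, 0.001], [-1.0, -0.0, -0.001], [0.001, -0.001, -1.0]]
wrist_force: [0.1, -0.5, 0.7]
gripper_width: 0.836
```

Request:
drive_tool:
  series:
    - [0,0,-0.2,0]
    - [0,0,-0.5,0]
    - [0,0,-1,0]
    - [0,0,-1,0]

```text
time_s: 69.38
tcp_pos: [0.4364, -0.3234, 0.2144]
ee_rot: [[0.001, -1.0, 0.011], [-1.0, -0.001, -0.005], [0.005, -0.011, -1.0]]
wrist_force: [-0.2, 0.1, 0.3]
gripper_width: 0.851
```

Request:
drive_tool:
  series:
    - [-0.5,0.1,-0.3,0]
    - [-0.5,0.1,-0.8,0]
    - [-0.5,0.1,-0.8,0]
    - [-0.5,0.1,-0.8,0]

```text
time_s: 69.88
tcp_pos: [0.4215, -0.2618, 0.3046]
ee_rot: [[-0.0, -1.0, -0.0], [-1.0, 0.0, 0.001], [-0.001, 0.0, -1.0]]
wrist_force: [-0.4, -0.2, -0.4]
gripper_width: 0.853
```

```bash
python3 - <<'E'
from h import *
st()
im={}
for n,z in(("top",.048),("side",.048)):
    c=capture(n); im[n]=c; p,q=pots(c,60); w=plane(c,p,z); k=(abs(w[:,1])<.5)&(w[:,0]<.75)&(w[:,0]>.35)
    for a,b,x in zip(p[k],np.array(q)[k],w[k]): print(n,a.round(1),b[2:5],x[:2].round(3))
o=np.hstack([cv2.resize(im["top"]["color"][90:310,90:410],(560,385)),]); cv2.imwrite("pics/fin1.png",o)
cv2.imwrite("pics/fin2.png",cv2.resize(im["side"]["color"][120:384,140:400],(590,600),interpolation=cv2.INTER_CUBIC))
E
```

```text
t 69.875 tcp [ 0.4215 -0.2618  0.3046] j [-13.1   8.9 -16.   -0.  -65.2  13.1] F [-0.39 -0.24 -0.41] w 74.2
top [148.  184.4] [ 19  18 278] [0.575 0.385]
top [146.3 215.6] [ 20  19 294] [0.475 0.385]
top [375.8 233.2] [ 14   9 100] [ 0.427 -0.33 ]
side [234.  139.8] [ 16  11 135] [0.478 0.384]
side [263.1 138.8] [ 17  11 148] [0.575 0.383]
side [273.5 311. ] [ 28  27 564] [ 0.536 -0.292]
side [224.3 328.3] [ 29  28 631] [ 0.434 -0.324]
side [276.  341.8] [ 30  29 680] [ 0.534 -0.362]
```

View pics/fin2.png

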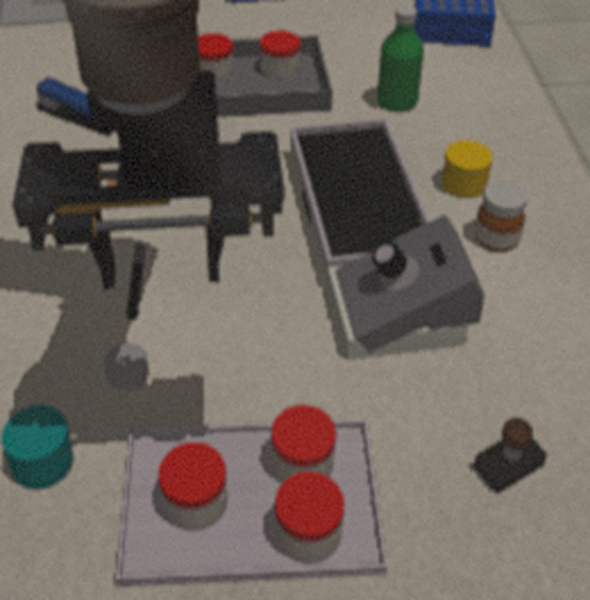

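The view shows three full pots upright in the tray at about (193,475), (303,437) and (309,507). Two empties stand in the bin, the deck is clear, the knob is in, and the bystanders haven't moved. I hand it in.

```bash
python3 - <<'E'
from h import *
print(order.finish_job()); st()
E
```

```text
the job is handed in; nothing more can be done
None
the job is handed in; nothing more can be done
```

The job is done and handed in, at about 70 s of the 210 s allowed; the hand-in gives no verdict.

- **Sorting:** I lifted and weighed all five pots. Counting from the bin side, pots 1, 2 and 4 were full (about 3.1–3.7 N). Pots 3 and 5 were empty (0.7 N or less). The full ones went on the deck and the empties in the bin.
- **Mixing:** I pulled the knob out 20 mm to its end stop and left it there for about 12 s. The pots stayed put, and I then pushed it 20 mm home.
- **Hand-over:** The full pots stand in the tray at about (0.534, -0.362), (0.536, -0.292) and (0.434, -0.324).

**Last checks:**
- The final side view shows all three full pots upright on the tray floor and both empties standing in the bin.
- It also shows the knob in, the gripper clear of everything and no bystander visibly moved.
- The last top view was partly blocked by the arm, so it confirmed only the two empties and part of one tray pot.
- Pot 5's weight readings were noisy (between -0.7 and +0.3 N), but far from a full pot's weight.
- I saw no pot knocked aside and no slackened grip, and none of the checks disagreed.

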